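Scoop the key caps into the cleaner and start it

TASK

Use the scoop to move every cream button cap from both lanes of the tray through the brass funnel into the tin cup of the parts cleaner, never touching the caps with the gripper, and put the scoop back standing flat in the middle of its rubber mat. Only once all the caps are in the cup, push the two loose relays upright and fully home into the two holes of the control socket, either relay in either hole, and after that press its start button right down once. Leave the other parts on the table where they are.

Things in the scene. Friction and masses are not known exactly. Their poses are not given: they have to be found in the camera images.
- cap0: one of 5 to 8 cream plastic button caps lying in the tray (absent ones read None): a chunky round button, 22 mm across, 14 mm tall, its bottom and top rims chamfered 4.5 mm at 45 degrees; origin at the centre of its underside, z its own axis; slippery (friction about 0.3 on tray, scoop and funnel), 12 g
- cap1: one of 5 to 8 cream plastic button caps lying in the tray (absent ones read None): a chunky round button, 22 mm across, 14 mm tall, its bottom and top rims chamfered 4.5 mm at 45 degrees; origin at the centre of its underside, z its own axis; slippery (friction about 0.3 on tray, scoop and funnel), 12 g
- cap2: one of 5 to 8 cream plastic button caps lying in the tray (absent ones read None): a chunky round button, 22 mm across, 14 mm tall, its bottom and top rims chamfered 4.5 mm at 45 degrees; origin at the centre of its underside, z its own axis; slippery (friction about 0.3 on tray, scoop and funnel), 12 g
- cap3: one of 5 to 8 cream plastic button caps lying in the tray (absent ones read None): a chunky round button, 22 mm across, 14 mm tall, its bottom and top rims chamfered 4.5 mm at 45 degrees; origin at the centre of its underside, z its own axis; slippery (friction about 0.3 on tray, scoop and funnel), 12 g
- cap4: one of 5 to 8 cream plastic button caps lying in the tray (absent ones read None): a chunky round button, 22 mm across, 14 mm tall, its bottom and top rims chamfered 4.5 mm at 45 degrees; origin at the centre of its underside, z its own axis; slippery (friction about 0.3 on tray, scoop and funnel), 12 g
- cap5: one of 5 to 8 cream plastic button caps lying in the tray (absent ones read None): a chunky round button, 22 mm across, 14 mm tall, its bottom and top rims chamfered 4.5 mm at 45 degrees; origin at the centre of its underside, z its own axis; slippery (friction about 0.3 on tray, scoop and funnel), 12 g
- cap6: one of 5 to 8 cream plastic button caps lying in the tray (absent ones read None): a chunky round button, 22 mm across, 14 mm tall, its bottom and top rims chamfered 4.5 mm at 45 degrees; origin at the centre of its underside, z its own axis; slippery (friction about 0.3 on tray, scoop and funnel), 12 g
- cap7: one of 5 to 8 cream plastic button caps lying in the tray (absent ones read None): a chunky round button, 22 mm across, 14 mm tall, its bottom and top rims chamfered 4.5 mm at 45 degrees; origin at the centre of its underside, z its own axis; slippery (friction about 0.3 on tray, scoop and funnel), 12 g
- tray: fixed aluminium tray of two open lanes side by side, each inside 256 mm long (x) by 70 mm wide, centred at y = +37.5 and -37.5 mm; walls and floor 5 mm thick, rim 39 mm above the table; origin at the centre of its underside, x along the lanes. The caps lie in the half at the -x end, nearer the robot (within 125 mm of that inner wall); the +x half is free for setting the scoop down
- scoop: loose steel scoop, 160 g, flat on the mat, handle upright. Origin on its underside below the handle, z up the handle, open mouth to -x. Bowl 62 mm wide outside, floor 3 mm, back wall at x = -12 mm and sides 34 mm high, sides from 20 mm behind the lip; floor ends at x = +12 mm. Grip 26 (x) by 20 mm (y), 54 to 98 mm up: take it from above at 85 mm, closing along y. A lane's caps fit in at once
- scoop_lip (a point): middle of the scoop's straight front lip, at its underside, 88 mm from the scoop's origin to -x; the floor's last 16 mm taper to 1 mm thick here
- cup_mouth (a point): centre of the funnel's round mouth, 75 mm inside radius, 147 mm above the table
- scoop_mid (a point): the middle of the scoop's underside, 40 mm from its origin towards the lip (x = -40 mm in the scoop's frame)
- mat: fixed black rubber mat on which the scoop belongs, 150 mm (x) by 120 mm (y), 3 mm thick; origin at the centre of its underside
- cup: fixed parts cleaner: grey base 130 by 130 by 12 mm, a tin cup on it (inside radius about 42 mm, inner floor 16 mm and rim 106 mm above the table) and a fixed brass funnel in the cup's mouth, its throat 54 mm wide inside and 84 to 92 mm above the table, open into the cup. Origin at the centre of its underside on the table, z up along the common axis of cup and funnel
- relay0: loose black relay, one of two alike, an upright block 36 mm (x) by 28 mm (y), 62 mm tall, 70 g, a clear band and a paper patch on its upper part; heavy in the foot; the lowest 4 mm taper in by 2 mm on every side; origin at the centre of its underside, which goes into the socket; a half turn about z makes no difference
- relay1: loose black relay, one of two alike, an upright block 36 mm (x) by 28 mm (y), 62 mm tall, 70 g, a clear band and a paper patch on its upper part; heavy in the foot; the lowest 4 mm taper in by 2 mm on every side; origin at the centre of its underside, which goes into the socket; a half turn about z makes no difference
- socket: fixed grey control socket, a block 170 mm (x) by 70 mm (y), 26 mm tall, with two rectangular holes in its top, each 39 mm (x) by 31 mm (y) and 16 mm deep (floor 10 mm above the table), centred at x = -6 and x = +50 mm, y = 0; the relays' x goes along the socket's x. Origin at the centre of its underside
- start (a joint): travel of the black round start button, 28 mm across, on top of the socket block at x = -60 mm, y = 0 in its frame; its top is 48 mm above the table when up; 0 up, 0.006 m right down (about 5 N), springs back
- lens: bystander: blue glass jewel lens, 36 mm across, 17 mm tall; origin under its centre
- hub: bystander: nickel wheel hub, a ring 48 mm across, 22 mm tall; origin under its centre
- bearing: bystander: bronze thrust bearing, a ring 42 mm across, 12 mm tall; origin under its centre
- driver: bystander: screwdriver lying down, 170 mm long along its x
- jar: bystander: small jar, 52 mm across, 75 mm tall; origin under its centre
Things that resemble listed ones, but are neither listed nor needed, are in the scene too. There is more than one size of the cup; the job needs the largest.

How it is judged:
On the way, in this order (a step that is already met when the one before it is completed fails the run):
1. every cap is in the tin cup (horizontal distance between each of cap0, cap1, cap2, cap3, cap4, cap5, cap6, cap7 and cup below 0.046 m and z of each of cap0, cap1, cap2, cap3, cap4, cap5, cap6, cap7 in the frame of cup below 0.075 m), for 0.2 s.
2. both relays are fully home in the socket's holes (y of relay0 in the frame of socket between -0.004 and 0.004 m and (x of relay0 in the frame of socket between -0.01 and -0.002 m or x of relay0 in the frame of socket between 0.046 and 0.054 m) and z of each of relay0, relay1 in the frame of socket below 0.013 m and angle between each of relay0, relay1's own z axis and vertical below 0.1 rad and angle between the x axis of each of relay0, relay1 and the x axis of socket, either way round below 0.12 rad and y of relay1 in the frame of socket between -0.004 and 0.004 m and (x of relay1 in the frame of socket between -0.01 and -0.002 m or x of relay1 in the frame of socket between 0.046 and 0.054 m)), for 0.2 s.
3. the start button is pressed down (value of joint start above 0.004 m), for 0.05 s.
At the end, for the whole second after the job is handed in: every cap present lies inside the tin cup, below the funnel; the scoop stands flat on its mat, released, its middle within 35 mm of the mat's centre; the two relays stand upright in the two socket holes, pushed to within 3 mm of the holes' floor, released; all at rest (all of step 1 and all of step 2 and horizontal distance between scoop_mid and mat below 0.035 m and angle between scoop's own z axis and vertical below 0.12 rad and z of scoop in the frame of mat below 0.008 m and linear speed of each of cap0, cap1, cap2, cap3, cap4, cap5, cap6, cap7, relay0, relay1, scoop below 0.03 m/s); the robot touches nothing.
It fails at once if the gripper's fingers touch a cap (contact force between the fingers and cap0 above 1 N or contact force between the fingers and cap1 above 1 N or contact force between the fingers and cap2 above 1 N or contact force between the fingers and cap3 above 1 N or contact force between the fingers and cap4 above 1 N or contact force between the fingers and cap5 above 1 N or contact force between the fingers and cap6 above 1 N or contact force between the fingers and cap7 above 1 N).
It fails at once if a bystander part is moved by more than 20 mm (distance of any of lens, hub, bearing, driver, jar from where it was at the start of the episode above 0.02 m).
Of cap0, cap1, cap2, cap3, cap4, cap5, cap6, cap7 only 5 to 8 are there at a start; the rules pass over those that are not, and their reading is None.
At some moment in a run one of relay0, relay1, scoop may be knocked a few centimetres aside while the robot is not near it.
It also fails if it takes over 210 s, if anything falls off the work surface, if the arm or the gripper's body presses on something with over 40 N, if the wrist force passes 120 N, or if a joint passes its speed limit or range.

ROBOT

A 6-joint arm with a two-finger parallel gripper is mounted at the origin on the work surface. World frame = base frame: x ahead of the robot, y to its left, z up, the work surface at z = 0. Lengths are in m, angles in rad, forces in N, time in s.
With the tool pointing down it reaches from about 0.3 to 0.775 m from the base axis. Payload 14.6 kg.
Tool frame: the origin (TCP) lies on the front face of the gripper's body, between the roots of the fingers; the fingertips stand 73 mm ahead of it and the grasp point (between the pads) lies 54 mm ahead of it (r.tcp_to_grasp is the distance from the TCP to the grasp point, in m); x points along the fingers, z is the direction in which the jaws open and shut, and the axes are right-handed (so a half turn about x gives the same grasp; the last joint's range is limited). The gripper opens to 85 mm and grips with 20 to 120 N. Pads are 22 mm wide; open, the fingers measure 114 mm over their backs; the gripper's body (76 mm by 85 mm) begins 54 mm behind the grasp point. The pads swing forward as they close: fully open they stand 13 mm farther back than shut.
Start: joints at [-1.238, 0.3, 1.521, -0, 1.321, -0.067], TCP at [0.214, -0.507, 0.304] pointing down, gripper open.
Joint ranges: [-3.03, 3.03], [-0.79, 2.21], [0.23, 2.52], [-1.04, 4.18], [0, 3.07], [-2.55, 2.55]. Speed limits (rad/s): [2.22, 2.22, 2.57, 3.14, 3.14, 3.14].

INTERFACE

Orientations are given as a unit quaternion [x, y, z, w].
In Python, from workcell import r gives the robot as it stands.
- The arm moves only by the tool play_rows, never from a script. Its argument "targets" is a list of rows, each a list of 3 entries, a list of its own where there are three numbers: the shift along the tool's x, y, z in cm, then the turn, a rotation vector about the tool's x, y, z in degrees, then the gripper's target within -1 to 1 (shut at 1, half-way at 0, fully open at -1). A call has 1 to 10 rows; each row shifts and turns the commanded pose from where the row before left it, along the tool's axes as they then stand; what a row does not reach is not made up. A row lasts 1/10 s, in which the tool goes at most 50 mm and 8.59 degrees, less where a joint would pass 70% of its speed; a pose out of reach is approached as far as the arm can. A call with a gripper value outside its range is refused whole. The fingers move at their own pace and stop on an object; "squeeze" is the grip in N (left out, the last holds). Time passes only in rows, so rows that do not move let the fingers close. It gives the time, the measured TCP pose, the force and the opening at its end, in the units of the state.
- r.sense(): the state, without advancing time (a new reading comes with each control period).
- r.grab_frame(name): name is "side" or "top"; returns a dict with "image" (400x640x3 uint8, red, green, blue), "z_map" (400x640 float32, m along the optical axis (not along the pixel's ray), 0 where there is no reading), "camera_matrix" (3x3 intrinsics, pixels), "dist" ([k1, k2, p1, p2, k3] as OpenCV has them; the pictures are not rectified), "eye" and "attitude" of the camera in the world. Camera axes: x right, y up, looking along -z (the intrinsics and any distortion apply to the point x, -y, -z); pixel columns grow to the right and rows downward; lengths in m; the calibration is good to about 2 mm. A picture is of the moment at which its call begins.
- r.sign_off(): hands the job in, once; it reports no verdict.
Trained networks look in the newest picture that a camera, given by its name, has taken for a name from the list of things; names that differ only in an ending like _2 or _b are one class to them, and where a whole thing is asked for, a point or a joint stands for the part that bears it (a point fixed in the world has none). Each returns a list of dicts, best first, with "confidence" (0 to 1); they miss things now and then, are a little off and sometimes report something else, mostly with a low value. They report only what shows in the picture. A call takes as long as a camera call. They do not tell look-alikes from the thing itself.
- r.cut_out(name, camera): "region" (400x640 bool, what is visible of it) and "extent" ([left, top, right, bottom] in pixels, round what is visible of it).
The state is a dict: "t": time; "joints": joint angles; "qvel": joint speeds; "joint_torque": joint torques, N m; "ee_pos": TCP position; "tcp_rot": TCP orientation; "contact_force": force on the tool from outside, world axes, zero at the start; "wrist_torque": the same for the moment, N m; "opening": finger opening in m.
Only numpy, scipy, OpenCV 4.12 (cv2) and the standard library are available. Lean on these libraries where they do the work, as an engineer would, in place of code of your own. Each camera call takes 0.05 s, during which the arm holds its last target.

## Working session

There is one attempt and no reset: what is moved stays moved. The work goes in short steps, Python scripts to look and compute and a tool call to move; the robot and the scene stay as the last step left them, time stands still between calls to the robot, and variables do not carry over. Pictures are saved under pics/ and viewed, and the job is handed in when it is done.

Besides the shell and the picture viewer there is one more tool, called after "Request:" as name([rows], argument=value, ...), one row to a line, values as JSON. play_rows: Moves the arm, as the interface text tells. Its arguments: {"type":"object","properties":{"targets":{"type":"array"},"squeeze":{"type":"number"}},"required":["targets"]}

```bash
ls; mkdir -p pics; cat > h.py <<'E'
import numpy as np, cv2
from scipy.spatial.transform import Rotation as R
from workcell import r
def save(img,name,scale=1.0,crop=None):
    im=img.copy()
    if crop: im=im[crop[1]:crop[3],crop[0]:crop[2]]
    im=cv2.resize(im,None,fx=scale,fy=scale,interpolation=cv2.INTER_CUBIC)
    cv2.imwrite('pics/'+name,im[:,:,::-1])
def att(f):
    a=np.array(f['attitude'])
    return a if a.shape==(3,3) else R.from_quat(a).as_matrix()
def world(f,px=None):
    """full world map HxWx3 (nan invalid)"""
    z=f['z_map']; h,w=z.shape
    u,v=np.meshgrid(np.arange(w),np.arange(h))
    p=cv2.undistortPoints(np.stack([u,v],-1).reshape(-1,1,2).astype(np.float64),np.array(f['camera_matrix']),np.array(f['dist'])).reshape(h,w,2)
    c=np.stack([p[...,0]*z,-p[...,1]*z,-z],-1)
    W=c@att(f).T+np.array(f['eye'])
    W[z<=0]=np.nan
    return W
def proj(f,P):
    P=np.atleast_2d(P); c=(P-np.array(f['eye']))@att(f)
    q,_=cv2.projectPoints(np.stack([c[:,0],-c[:,1],-c[:,2]],-1),np.zeros(3),np.zeros(3),np.array(f['camera_matrix']),np.array(f['dist']))
    return q.reshape(-1,2)
E
python3 - <<'E'
from h import *
s=r.sense();print({k:np.round(v,3) for k,v in s.items()}, r.tcp_to_grasp)
for n in('top','side'):
    f=r.grab_frame(n);save(f['image'],n+'0.png',1.25)
    print(n,f['eye'],f['attitude'],f['camera_matrix'],f['dist'])
E
```

```text
pics
{'t': np.float64(0.0), 'joints': array([-1.238,  0.301,  1.522, -0.   ,  1.321, -0.067]), 'qvel': array([-0.001, -0.001,  0.001,  0.   , -0.001,  0.   ]), 'joint_torque': array([-1.000e-03, -5.435e+01, -3.618e+01, -0.000e+00,  4.000e-03,
       -0.000e+00]), 'ee_pos': array([ 0.214, -0.506,  0.303]), 'tcp_rot': array([ 0.391,  0.59 , -0.391,  0.589]), 'contact_force': array([ 0.551,  0.027, -0.681]), 'wrist_torque': array([0.026, 0.016, 0.009]), 'opening': np.float64(0.085)} 0.0539
top [0.43612287 0.01534472 1.03872974] [-0.03194687  0.02512154  0.71061605 -0.70240525] [[380.71423757   0.         326.49338047]
 [  0.         380.71423757 200.06443194]
 [  0.           0.           1.        ]] [-0.04474505  0.          0.          0.          0.        ]
side [ 0.04068091 -0.85269478  0.80905657] [ 0.45154285 -0.12133311 -0.22071907  0.8559617 ] [[379.88533143   0.         319.25509701]
 [  0.         379.88533143 200.15370802]
 [  0.           0.           1.        ]] [-0.01505665  0.          0.          0.          0.        ]
```

View pics/top0.png

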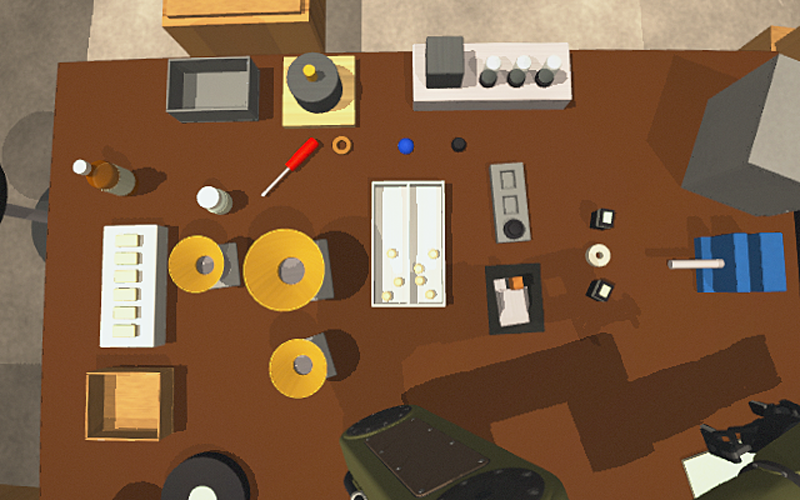

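View pics/side0.png

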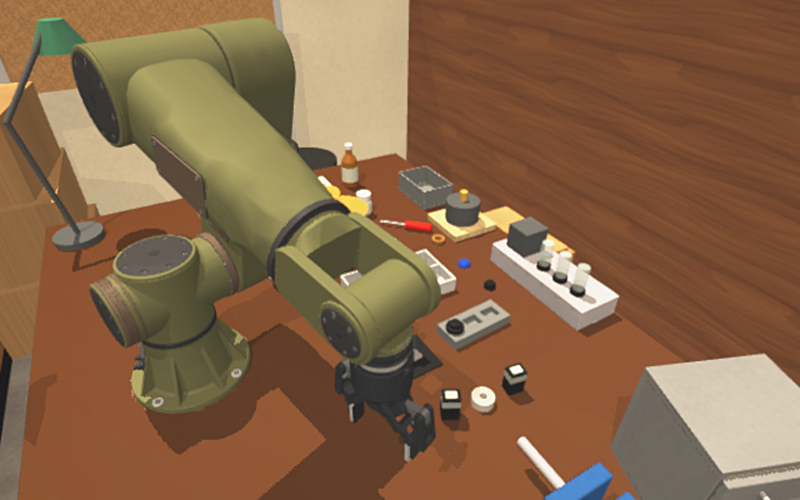

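```bash
python3 - <<'E'
from h import *
f=r.grab_frame('top');W=world(f)
np.save('W0.npy',W)
save(f['image'],'top1_tray.png',6,(285,135,370,255)); save(f['image'],'top1_right.png',4,(375,120,520,270))
for n in ['cap0','tray','scoop','mat','cup','relay0','socket','start','lens','hub','bearing','driver','jar']:
    for d in r.cut_out(n,'top')[:9]:
        P=W[d['region']];P=P[~np.isnan(P[:,0])]
        print(n,round(d['confidence'],2),np.round(d['extent']),d['region'].sum(),'c',np.round(P.mean(0),3),'zmax',np.round(np.percentile(P[:,2],[5,95]),3))
E
```

```text
cap0 0.6 [310. 200. 317. 208.] 38 c [0.512 0.062 0.017] zmax [0.014 0.021]
cap0 0.55 [317. 220. 322. 228.] 32 c [0.451 0.047 0.017] zmax [0.014 0.021]
cap0 0.52 [342. 196. 350. 208.] 41 c [ 0.51  -0.027  0.016] zmax [0.013 0.019]
cap0 0.5 [330. 222. 342. 227.] 51 c [0.453 0.001 0.016] zmax [0.013 0.019]
cap0 0.49 [306. 235. 313. 240.] 22 c [0.42  0.073 0.017] zmax [0.015 0.02 ]
cap0 0.37 [343. 234. 345. 238.] 10 c [ 0.422 -0.021  0.017] zmax [0.015 0.019]
tray 0.72 [394. 130. 422. 196.] 1717 c [ 0.619 -0.195  0.023] zmax [0.007 0.041]
tray 0.57 [296. 142. 359. 244.] 5570 c [0.537 0.027 0.009] zmax [0.001 0.038]
tray 0.4 [394. 220. 421. 264.] 910 c [ 0.41  -0.196  0.018] zmax [0.001 0.099]
scoop 0.73 [397. 221. 423. 260.] 891 c [ 0.408 -0.196  0.018] zmax [0.001 0.099]
mat 0.75 [387. 212. 435. 270.] 1559 c [ 0.414 -0.207  0.002] zmax [-0.001  0.005]
mat 0.52 [393. 223. 422. 260.] 881 c [ 0.408 -0.195  0.017] zmax [0.001 0.099]
cup 0.85 [134. 189. 192. 231.] 2025 c [0.49  0.448 0.066] zmax [0.006 0.105]
cup 0.62 [218. 267. 269. 318.] 1949 c [0.285 0.243 0.071] zmax [0.006 0.105]
cup 0.
[... 249 characters left out ...]
96. 127. 422. 197.] 1730 c [ 0.618 -0.194  0.023] zmax [0.007 0.041]
socket 0.68 [317. 111. 330. 123.] 121 c [0.75  0.028 0.011] zmax [0.004 0.016]
socket 0.39 [340. 232. 349. 241.] 52 c [ 0.423 -0.02   0.016] zmax [0.013 0.02 ]
start 0.64 [405. 178. 414. 188.] 59 c [ 0.559 -0.199  0.047] zmax [0.043 0.05 ]
lens 0.32 [467. 195. 487. 213.] 284 c [ 0.503 -0.384  0.017] zmax [-0.     0.023]
hub 0.6 [466. 196. 489. 211.] 300 c [ 0.503 -0.384  0.016] zmax [-0.001  0.023]
driver 0.68 [229. 112. 253. 134.] 251 c [0.732 0.258 0.021] zmax [0.014 0.026]
jar 0.59 [160. 150. 184. 171.] 434 c [0.627 0.432 0.058] zmax [0.018 0.076]
jar 0.54 [317. 221. 322. 228.] 48 c [0.451 0.048 0.016] zmax [0.011 0.02 ]
```

View pics/top1_tray.png

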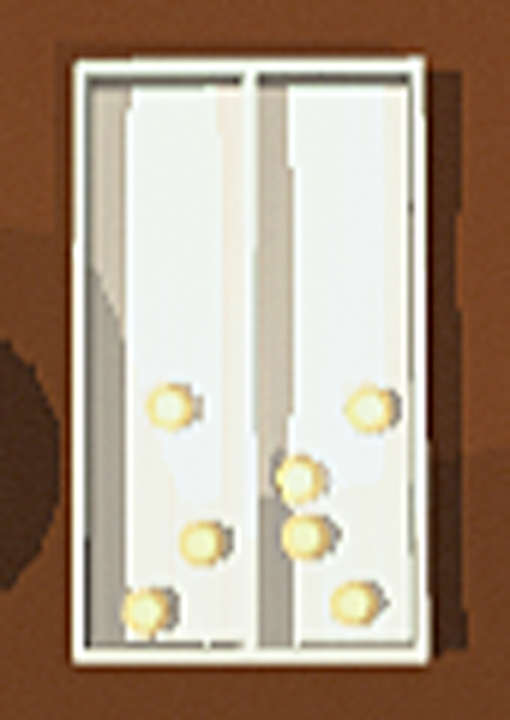

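View pics/top1_right.png

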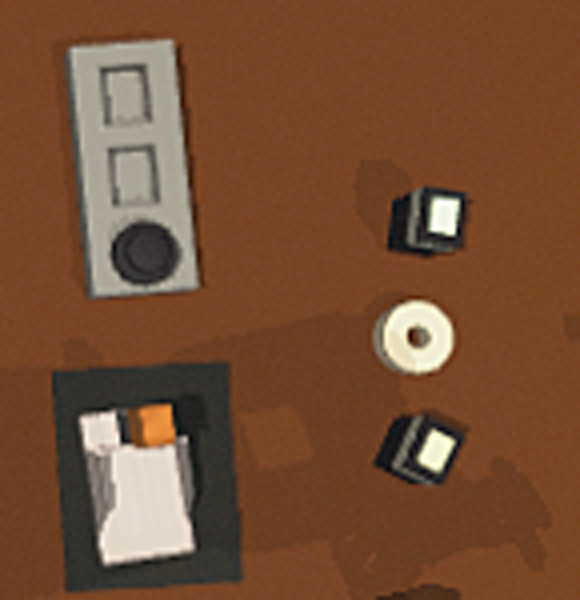

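```bash
cat > fit.py <<'E'
from h import *
def rect(W,box,zlo,zhi,extra=None):
    sub=W[box[1]:box[3],box[0]:box[2]].reshape(-1,3)
    m=(sub[:,2]>zlo)&(sub[:,2]<zhi)
    P=sub[m]
    rc=cv2.minAreaRect((P[:,:2]*1000).astype(np.float32))
    return rc,len(P),np.median(P[:,2])
E
python3 - <<'E'
from fit import *
fs=[r.grab_frame('top') for _ in range(5)]
Ws=[world(f) for f in fs]; W=np.nanmean(Ws,0); np.save('Wm.npy',W)
print('noise',np.nanmedian(np.nanstd(np.array(Ws)[...,2],0)))
print('tray',rect(W,(285,135,370,255),.033,.045))
print('socket',rect(W,(388,120,428,202),.018,.034))
print('mat',rect(W,(380,205,440,275),.0015,.006))
print('scoop handle',rect(W,(380,205,440,275),.085,.11))
print('scoop walls',rect(W,(380,205,440,275),.028,.05))
print('scoop all',rect(W,(380,205,440,275),.009,.12))
print('relay hi',rect(W,(460,160,500,190),.055,.07))
print('relay lo',rect(W,(460,220,500,245),.055,.07))
print('start',rect(W,(400,172,420,195),.043,.055))
for b in [(130,180,195,235),(190,180,268,252),(210,262,275,322)]:
    s=W[b[1]:b[3],b[0]:b[2]].reshape(-1,3); zt=np.nanpercentile(s[:,2],99); P=s[s[:,2]>zt-.008]
    print('funnel',zt,cv2.minEnclosingCircle((P[:,:2]*1000).astype(np.float32)))
# table z check
print('table z',np.nanmedian(W[280:300,300:330,2]),np.nanmedian(W[270:290,430:450,2]), W[90:100,420:440,2].mean())
E
```

```text
noise 0.0015981721019207753
tray (((532.1235961914062, 25.640674591064453), (155.09588623046875, 265.7873840332031), 89.38304138183594), 822, np.float64(0.03761613858758882))
socket (((619.997802734375, -196.24903869628906), (170.8133544921875, 70.79955291748047), 3.832366704940796), 1146, np.float64(0.024658958405185373))
mat (((415.3628845214844, -204.70823669433594), (163.8527069091797, 121.00202941894531), 3.0090253353118896), 1592, np.float64(0.0027494420307084934))
scoop handle (((445.1271057128906, -191.21836853027344), (23.433372497558594, 19.443775177001953), 8.932299613952637), 87, np.float64(0.09927299965918372))
scoop walls (((425.827880859375, -194.02439880371094), (54.300838470458984, 62.34828567504883), 9.033292770385742), 54, np.float64(0.03409008989232562))
scoop all (((420.9222106933594, -194.60098266601562), (72.96528625488281, 62.7212028503418), 9.737436294555664), 227, np.float64(0.036549798581385275))
relay hi (((578.9305419921875, -390.6898498535156), (29.70879554748535, 36.24989700317383), 80.54676055908203), 168, np.float64(0.06094466174914251))
relay lo (((428.02490234375, -377.98968505859375), (28.596637725830078, 36.50796127319336), 63.4958610534668), 174, np.float64(0.06098926953070716))
start (((560.1538696289062, -199.36354064941406), (24.02480697631836, 24.03291130065918), 89.46578979492188), 85, np.float64(0.04649129074223475))
funnel 0.10622832654232031 ((490.2453918457031, 447.12664794921875), 56.30415725708008)
funnel 0.14603129281098393 ((475.05316162109375, 259.2635192871094), 77.20205688476562)
funnel 0.1062475982524576 ((284.6643981933594, 241.82363891601562), 57.22865676879883)
table z -0.0013042895215417127 -0.0012538610193808752 -0.0010126971800500713
```

```bash
cat >> h.py <<'E'
def Rtool(yaw,pitch=0,sgn=1):
    """scoop yaw deg, pitch deg (mouth-down positive), tool z = sgn*scoop y"""
    S=R.from_euler('z',yaw,degrees=True)*R.from_euler('y',-pitch,degrees=True)
    Sm=S.as_matrix()
    x=-Sm[:,2]; z=sgn*Sm[:,1]; y=np.cross(z,x)
    return R.from_matrix(np.stack([x,y,z],1)),S
def tcp():
    s=r.sense(); return np.array(s['ee_pos']),R.from_quat(s['tcp_rot'])
def rel(p,q,tp,tq):
    """shift in tool axes cm, rotvec deg (tool axes)"""
    return np.round(q.inv().apply(np.array(tp)-p)*100,2), np.round((q.inv()*tq).as_rotvec(degrees=True),1)
E
python3 - <<'E'
from h import *
p,q=tcp();print(q.as_matrix().round(3))
for s in(1,-1):
    Q,_=Rtool(9,0,s); print(s,rel(p,q,[.445,-.191,.25],Q))
E
```

```text
[[-0.     0.921  0.389]
 [ 0.     0.389 -0.921]
 [-1.     0.    -0.   ]]
1 (array([  5.39,  33.56, -20.08]), array([-166.1,    0. ,   -0. ]))
-1 (array([  5.39,  33.56, -20.08]), array([13.9, -0. , -0. ]))
```

Request:
play_rows([
  [[0,0,0],[7,0,0],-1],
  [[0,0,0],[6.9,0,0],-1],
  [[0,3.5,-3.5],[0,0,0],-1],
  [[0,3.5,-3.5],[0,0,0],-1],
  [[0,3.5,-3.5],[0,0,0],-1],
  [[0,3.5,-3.5],[0,0,0],-1],
  [[1,3.5,-3.5],[0,0,0],-1],
  [[1,3.5,-3.5],[0,0,0],-1],
  [[1,3.5,-3.5],[0,0,0],-1],
  [[1,3.2,-3],[0,0,0],-1],
], squeeze=80)

```text
t: 2.05
ee_pos: [0.4447, -0.1908, 0.2641]
tcp_rot: [0.459, 0.538, -0.459, 0.538]
contact_force: [-0.0, -1.1, -0.4]
opening: 0.0856
```

```bash
python3 - <<'E'
from h import *
f=r.grab_frame('side');save(f['image'],'side1.png',1.25)
f=r.grab_frame('top');save(f['image'],'top2.png',1.25)
p,q=tcp();print(p,r.sense()['joints']);Q,_=Rtool(9,0,-1)
print(rel(p,q,[.445,-.191,.142],Q))
E
```

```text
[ 0.44547959 -0.18922895  0.26302863] [-4.77583391e-01  1.93602405e-01  1.75289607e+00  6.35764084e-04
  1.19674081e+00  9.31109322e-01]
(array([12.1 , -0.06,  0.18]), array([ 0.3, -0.1,  0.1]))
```

View pics/side1.png

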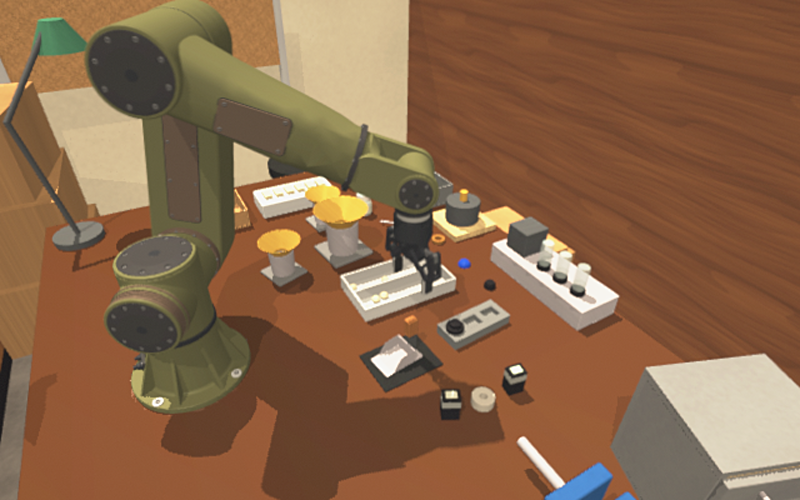

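View pics/top2.png

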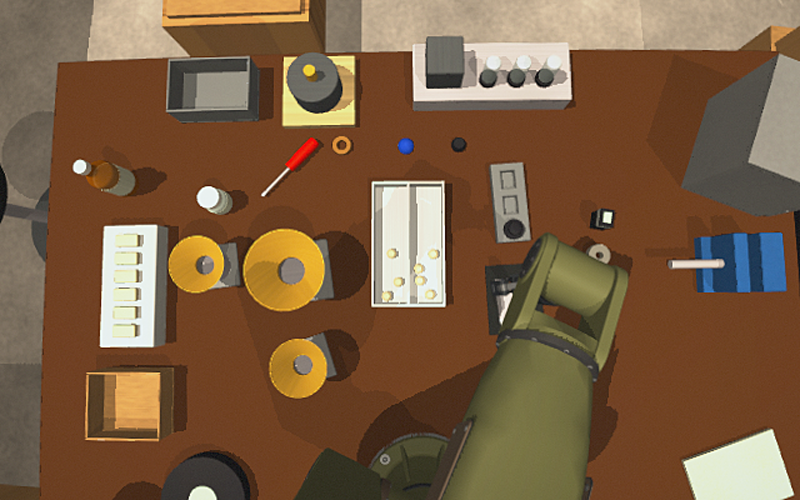

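Things that could be mistaken for what I need, with pixels from the 800-wide top picture:
- **Scoop:** the only steel scoop with an orange grip is on the black mat at (515,290). The blue block with the white rod at (740,262) is not a scoop.
- **Cup:** there are funnels at (197,265), (298,367) and (284,270). The last is the largest, with radius 77 mm and rim at z 0.146, so I choose it.
- **Relays:** (603,218) and (602,290).
- **Caps:** 3 in the left lane and 4 in the right. The blocks in the white box at (130,285) are not caps.

The tray and right-hand crops above confirm the scoop, relay and cap choices.

Request:
play_rows([
  [[3.5,0,0.1],[0,0,0],-1],
  [[3.5,0,0.1],[0,0,0],-1],
  [[3,0,0],[0,0,0],-1],
  [[2.1,0,0],[0,0,0],-1],
  [[0,0,0],[0,0,0],-1],
  [[0,0,0],[0,0,0],1],
  [[0,0,0],[0,0,0],1],
  [[0,0,0],[0,0,0],1],
  [[0,0,0],[0,0,0],1],
  [[0,0,0],[0,0,0],1],
], squeeze=80)

```text
t: 3.15
ee_pos: [0.4442, -0.1948, 0.1436]
tcp_rot: [0.459, 0.537, -0.459, 0.538]
contact_force: [1.0, 1.0, 3.5]
opening: 0.0186
```

```bash
python3 - <<'E'
from h import *
f=r.grab_frame('side');save(f['image'],'side2.png',4,(270,200,420,330))
s=r.sense();print(s['ee_pos'],s['contact_force'],s['opening'])
E
```

```text
[ 0.4442135  -0.19481729  0.14359225] [-0.46821591  2.02416175  3.86181847] 0.018601698766502747
```

View pics/side2.png

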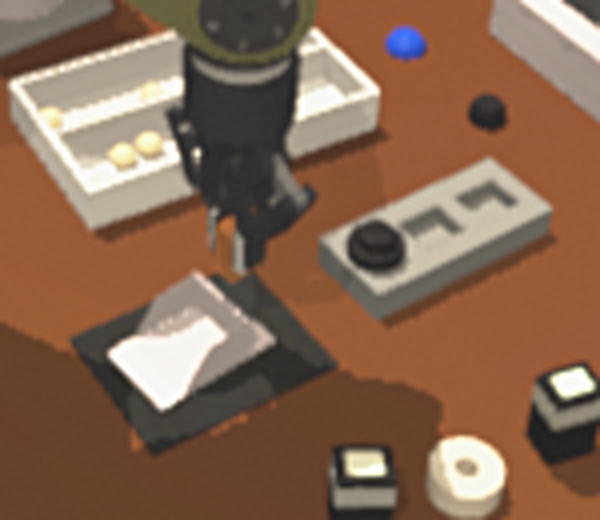

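Request:
play_rows([
  [[-2,0,0],[0,0,0],1],
  [[-3.5,0,0],[0,0,0],1],
  [[-3.5,0,0],[4.8,0,0],1],
  [[-2,0,0],[4.8,0,0],1],
  [[0,2.5,-3.5],[0,0,0],1],
  [[0,3.5,-4],[0,0,0],1],
  [[0,3.5,-4],[0,0,0],1],
  [[0,3.5,-4],[0,0,0],1],
  [[0,3.5,-4],[0,0,0],1],
  [[0,2.5,-3.5],[0,0,0],1],
])

```text
t: 4.2
ee_pos: [0.6292, 0.0258, 0.2527]
tcp_rot: [-0.502, -0.498, 0.503, -0.497]
contact_force: [0.6, -0.9, -1.4]
opening: 0.0187
```

Request:
play_rows([
  [[0,0,-2],[0,0,0],1],
  [[0,0,0],[0,0,0],1],
  [[0,0,0],[0,0,0],1],
])

```text
t: 4.5
ee_pos: [0.628, 0.0438, 0.2528]
tcp_rot: [-0.502, -0.498, 0.503, -0.497]
contact_force: [0.6, -0.6, -1.9]
opening: 0.019
```

```bash
python3 - <<'E'
from h import *
f=r.grab_frame('side');save(f['image'],'side3.png',3,(230,130,420,320))
f=r.grab_frame('top');save(f['image'],'top3.png',4,(240,90,400,260))
for _ in range(3): p,q=tcp();print(p,q.as_matrix()[:,0].round(4),r.sense()['contact_force'])
Q,_=Rtool(-.6,0,-1)
print(rel(p,q,[.636,.062,.15],Q))
print(np.round(r.sense()['joints'],3))
E
```

```text
[0.62803714 0.04285307 0.25318539] [-2.e-04 -2.e-04 -1.e+00] [ 0.32683982 -0.44322396 -2.93830246]
[0.62803714 0.04285307 0.25318539] [-2.e-04 -2.e-04 -1.e+00] [ 0.32683982 -0.44322396 -2.93830246]
[0.62803714 0.04285307 0.25318539] [-2.e-04 -2.e-04 -1.e+00] [ 0.32683982 -0.44322396 -2.93830246]
(array([10.32,  0.78, -1.93]), array([-0.,  0.,  0.]))
[ 0.01   0.518  1.335 -0.     1.288  1.592]
```

View pics/side3.png

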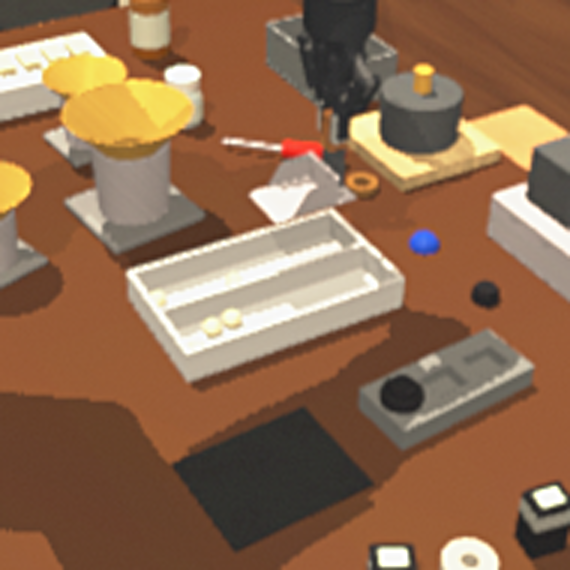

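View pics/top3.png

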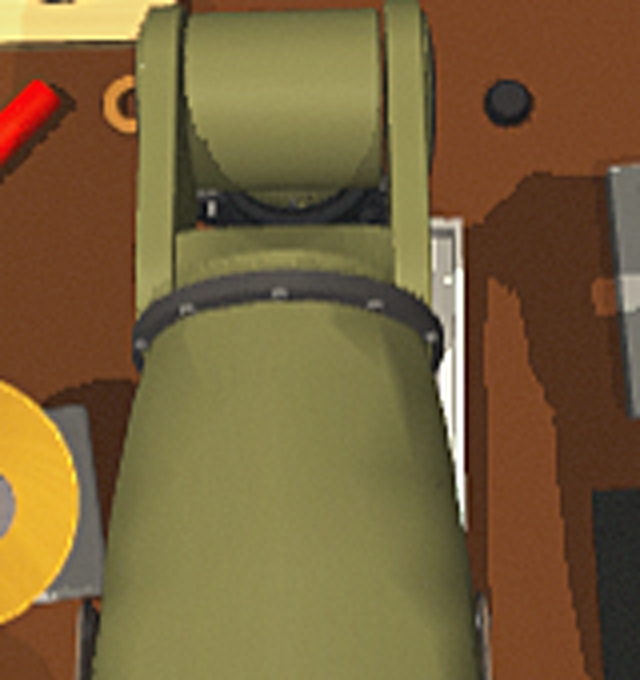

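```bash
cat > scoopfit.py <<'E'
from h import *
def pts(n=3):
    out=[]
    for _ in range(n):
        f=r.grab_frame('side');W=world(f)
        d=r.cut_out('scoop','side')
        if d:
            P=W[d[0]['region']];out.append(P[~np.isnan(P[:,0])])
    return np.concatenate(out),d[0],f
if __name__=='__main__':
    P,d,f=pts()
    p,q=tcp(); S=R.from_matrix(q.as_matrix()@np.array([[0,0,-1],[1,0,0],[0,-1,0.]]))
    # scoop axes: X=tool y, Y=-tool z, Z=-tool x
    L=S.inv().apply(P-p)+[0,0,.1406]
    print(d['confidence'],d['extent'],len(P))
    for k in range(3): print('xyz'[k],np.percentile(L[:,k],[1,5,25,50,75,95,99]).round(4))
    b=L[L[:,2]<.02]; print('lowpts',len(b), [np.percentile(b[:,k],[1,50,99]).round(4) for k in range(3)])
    g=L[(L[:,2]>.028)&(L[:,2]<.045)]; print('wallpts',[np.percentile(g[:,k],[1,50,99]).round(4) for k in range(3)])
    fl=L[(L[:,0]>-.085)&(L[:,0]<-.03)&(abs(L[:,1])<.02)&(L[:,2]<.015)]
    if len(fl)>10:
        A=np.c_[fl[:,0],fl[:,1],np.ones(len(fl))]; c=np.linalg.lstsq(A,fl[:,2],rcond=None)[0]; print('floor plane slope x,y deg',np.degrees(c[:2]).round(2),'z at -.06',c[2]-.06*c[0])
E
python3 scoopfit.py
```

```text
0.61 [316.4, 175.2, 347.1, 207.1] 1702
x [-0.0861 -0.0797 -0.0516 -0.0272 -0.0116  0.0083  0.0985]
y [-0.0351 -0.0333 -0.0219 -0.0043  0.0207  0.0299  0.2001]
z [-0.1124  0.0002  0.0035  0.0107  0.0282  0.0645  0.0937]
lowpts 1079 [array([-0.0867, -0.0433,  0.1059]), array([-0.0349,  0.0034,  0.21  ]), array([-0.1129,  0.0042,  0.0197])]
wallpts [array([-0.0487, -0.0125,  0.0108]), array([-0.0352, -0.0074,  0.0298]), array([0.0282, 0.0324, 0.0446])]
floor plane slope x,y deg [ 1.62 -0.49] z at -.06 0.003399731962786428
```

```bash
python3 - <<'E'
from fit import *
W=np.nanmean([world(r.grab_frame('side')) for _ in range(3)],0)
s=W.reshape(-1,3)
m=(s[:,0]>.38)&(s[:,0]<.68)&(s[:,1]>-.07)&(s[:,1]<.125)&(s[:,2]>.033)&(s[:,2]<.044)
P=s[m];print(len(P),np.median(P[:,2]),cv2.minAreaRect((P[:,:2]*1000).astype(np.float32)))
fl=s[(s[:,0]>.45)&(s[:,0]<.64)&(s[:,1]>-.02)&(s[:,1]<.02)&(s[:,2]<.02)];print('floor z',np.median(fl[:,2]))
c=np.array([.5321,.0256]);L=(P[:,:2]-c)@np.array([[1,.0108],[-.0108,1]]).T
L=(P[:,:2]-c)@R.from_euler('z',-.62,degrees=True).as_matrix()[:2,:2]
print(np.percentile(L,[1,5,50,95,99],axis=0).round(4)); mid=L[(abs(L[:,1])<.012)&(abs(L[:,0])<.11)];print('mid wall',np.percentile(mid[:,1],[5,50,95]))
E
```

```text
665 0.03820751281436615 ((532.86474609375, 22.001087188720703), (158.17791748046875, 267.7646484375), 89.43148040771484)
floor z 0.005883072626105805
[[-0.1326 -0.0818]
 [-0.1317 -0.0808]
 [-0.0126 -0.005 ]
 [ 0.1296  0.0725]
 [ 0.133   0.0745]]
mid wall [-0.00663155 -0.00448749 -0.00041703]
```

Request:
play_rows([
  [[0,0.8,-1.9],[0,0,0],1],
  [[3,0,0],[0,0,0],1],
  [[3,0,0],[0,0,0],1],
  [[2.5,0,0],[0,0,0],1],
  [[1,0,0],[0,0,0],1],
  [[0.5,0,0],[0,0,0],1],
  [[0.4,0,0],[0,0,0],1],
  [[0,0,0],[0,0,0],1],
])

```text
t: 5.85
ee_pos: [0.6367, 0.0627, 0.1499]
tcp_rot: [0.503, 0.497, -0.502, 0.498]
contact_force: [-0.5, -0.0, -1.5]
opening: 0.0189
```

```bash
python3 - <<'E'
from h import *
f=r.grab_frame('side');save(f['image'],'side4.png',4,(250,150,390,270))
for _ in range(2): r.grab_frame('side');p,q=tcp();print(p,r.sense()['contact_force'])
E
python3 scoopfit.py
```

```text
[0.63676399 0.06273557 0.15018986] [ 0.50424444 -0.40526409 -1.83125557]
[0.63673066 0.06274016 0.1501422 ] [-0.40192619 -0.37649997 -1.47102614]
0.65 [313.7, 190.6, 341.8, 222.5] 996
x [-0.083  -0.0752 -0.0476 -0.023  -0.0112  0.0053  0.0099]
y [-0.0333 -0.0304 -0.0061  0.0078  0.0247  0.0291  0.0312]
z [0.0004 0.0021 0.0047 0.0166 0.0317 0.062  0.0913]
lowpts 544 [array([-0.0838, -0.0419,  0.0094]), array([-0.0099,  0.0168,  0.0314]), array([0.0002, 0.0051, 0.0195])]
wallpts [array([-0.0468, -0.0124,  0.0098]), array([-0.0345, -0.0077,  0.031 ]), array([0.0282, 0.0331, 0.0445])]
floor plane slope x,y deg [ 0.67 -0.78] z at -.06 0.003962134278544016
```

View pics/side4.png

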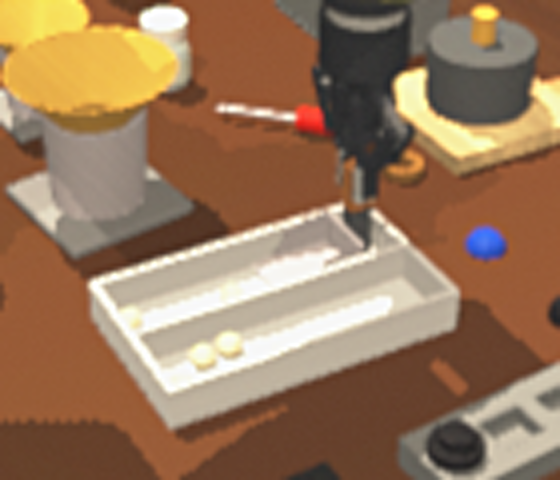

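Request:
play_rows([
  [[0.2,0,0.1],[0,0,0],1],
  [[0.1,0,0],[0,0,0],1],
  [[0.1,0,0],[0,0,0],1],
  [[0,0,0],[0,0,0],1],
])

```text
t: 6.7
ee_pos: [0.6366, 0.0618, 0.1456]
tcp_rot: [0.503, 0.497, -0.502, 0.498]
contact_force: [-0.9, 1.2, 3.2]
opening: 0.0191
```

Request:
play_rows([
  [[0,-1,0],[0,0,0],1],
  [[0,-1,0],[0,0,0],1],
  [[0,-1,0],[0,0,0],1],
  [[0,-1,0],[0,0,0],1],
  [[0,-1,0],[0,0,0],1],
  [[0,-1,0],[0,0,0],1],
  [[0,-1,0],[0,0,0],1],
  [[0,-1,0],[0,0,0],1],
  [[0,-1,0],[0,0,0],1],
  [[0,0,0],[0,0,0],1],
])

```text
t: 7.7
ee_pos: [0.5456, 0.0627, 0.1456]
tcp_rot: [-0.503, -0.497, 0.503, -0.497]
contact_force: [-1.8, 0.3, 4.2]
opening: 0.0191
```

```bash
python3 - <<'E'
from h import *
f=r.grab_frame('side');save(f['image'],'side5.png',5,(260,170,380,270))
E
```

```text
(no output)
```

View pics/side5.png

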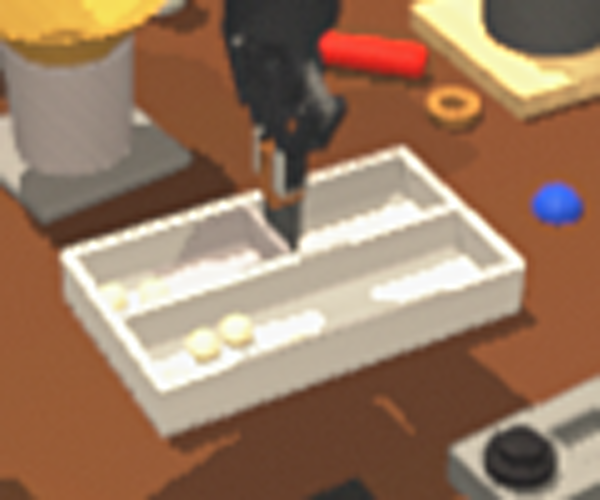

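Request:
play_rows([
  [[0,-0.8,0],[0,0,0],1],
  [[0,-0.8,0],[0,0,0],1],
  [[0,-0.8,0],[0,0,0],1],
  [[0,-0.8,0],[0,0,0],1],
  [[0,-0.7,0],[0,0,0],1],
  [[0,-0.5,0],[0,0,0],1],
  [[0,-0.4,0],[0,0,0],1],
  [[0,-0.2,0],[0,0,0],1],
  [[0,0,0],[0,0,0],1],
])

```text
t: 8.65
ee_pos: [0.4963, 0.0632, 0.1455]
tcp_rot: [0.503, 0.497, -0.502, 0.498]
contact_force: [-0.4, 0.0, 7.8]
opening: 0.0188
```

```bash
python3 - <<'E'
from h import *
f=r.grab_frame('side');save(f['image'],'side6.png',5,(260,170,380,270))
f=r.grab_frame('top');save(f['image'],'top6.png',4,(240,130,400,270))
E
```

```text
(no output)
```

View pics/side6.png

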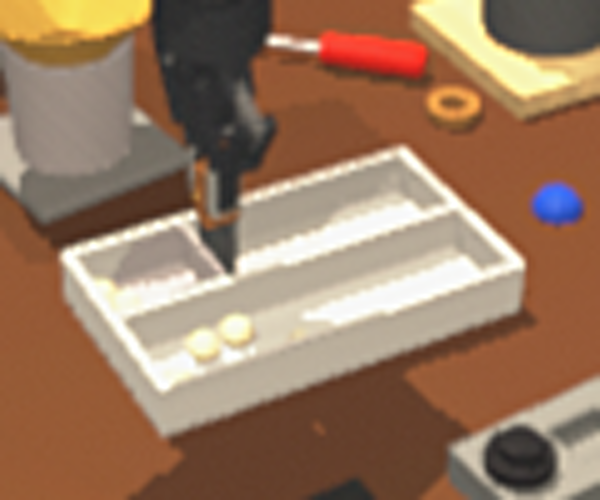

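View pics/top6.png

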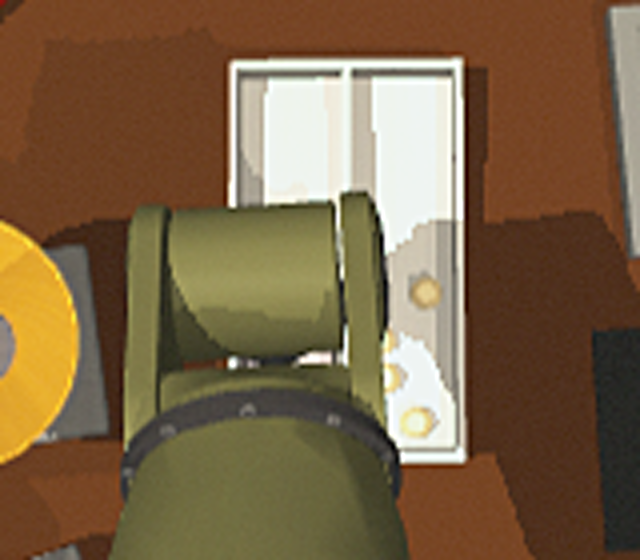

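Request:
play_rows([
  [[0,-0.2,0],[0,0,0],1],
  [[0,-0.15,0],[0,0,0],1],
  [[0,0,0],[0,0,0],1],
])

```text
t: 9.05
ee_pos: [0.4929, 0.0632, 0.1455]
tcp_rot: [0.503, 0.497, -0.502, 0.498]
contact_force: [0.2, -0.9, 7.1]
opening: 0.0189
```

Request:
play_rows([
  [[0,-0.15,0],[0,0,0],1],
  [[0,-0.1,0],[0,0,0],1],
  [[0,0,0],[0,0,0],1],
])

```text
t: 9.35
ee_pos: [0.4914, 0.0632, 0.146]
tcp_rot: [0.504, 0.496, -0.501, 0.498]
contact_force: [7.7, -0.1, 3.5]
opening: 0.0188
```

Request:
play_rows([
  [[-0.1,0.05,0],[0,0,0],1],
  [[-0.1,0.98,0],[0,0,-4],1],
  [[-0.1,0.98,0],[0,0,-4],1],
  [[-0.1,0.98,0],[0,0,-4],1],
  [[-0.1,0.98,0],[0,0,-4],1],
  [[-0.1,0.98,0],[0,0,-4],1],
  [[-0.1,0.98,0],[0,0,-4],1],
  [[-0.1,0.98,0],[0,0,-4],1],
  [[-0.1,0.98,0],[0,0,-2],1],
  [[0,0,0],[0,0,0],1],
])

```text
t: 10.35
ee_pos: [0.568, 0.0624, 0.1337]
tcp_rot: [-0.356, -0.611, 0.615, -0.349]
contact_force: [0.9, 0.2, -1.1]
opening: 0.0188
```

```bash
python3 - <<'E'
from h import *
f=r.grab_frame('side');save(f['image'],'side7.png',5,(260,150,380,270))
p,q=tcp();print(p,q.as_matrix().round(3),r.sense()['joints'].round(3) if hasattr(r.sense()['joints'],'round') else 0,r.sense()['contact_force'])
E
```

```text
[0.56756971 0.06239661 0.13406679] [[-0.501  0.865 -0.011]
 [ 0.005 -0.009 -1.   ]
 [-0.865 -0.501  0.   ]] [0.038 0.734 1.343 0.024 1.588 1.613] [ 0.79696464  0.05917612 -2.66876058]
```

View pics/side7.png

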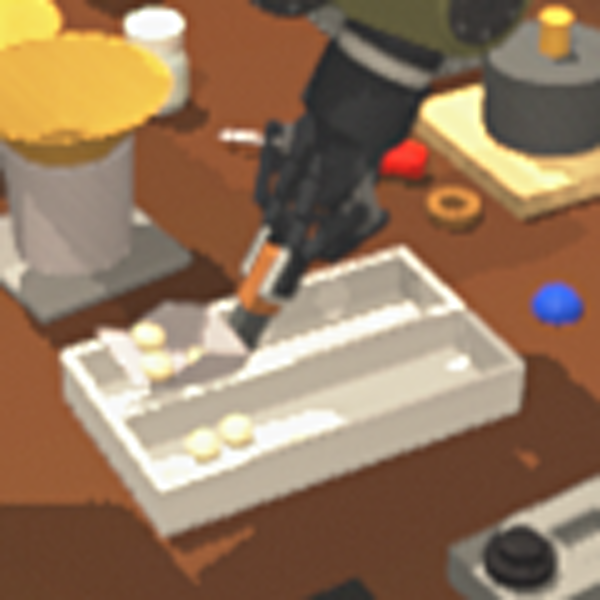

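Request:
play_rows([
  [[-2.6,-1.5,0],[0,0,0],1],
  [[-3.46,-2,0],[0,0,0],1],
  [[-3.46,-2,0],[0,0,0],1],
  [[-3.46,-2,0],[0,0,0],1],
  [[-3.46,-2,0],[0,0,0],1],
  [[-1.73,-1,0],[0,0,0],1],
  [[0,0,0],[0,0,0],1],
])

```text
t: 11.1
ee_pos: [0.5675, 0.0625, 0.3478]
tcp_rot: [-0.359, -0.61, 0.613, -0.352]
contact_force: [0.4, -0.9, -2.4]
opening: 0.0189
```

```bash
cat > dump.py <<'E'
from h import *
import sys
C=np.array([.475,.259,0])
def tcp_for(yaw,pitch,off,z,h=.1406,lipx=-.088,C=C):
    """TCP so that the lip sits at C + off*Xs_horizontal, height z"""
    Q,S=Rtool(yaw,pitch,-1); Xh=R.from_euler('z',yaw,degrees=True).apply([1,0,0])
    lip=C+off*Xh+[0,0,z]
    return lip-S.apply([lipx,0,-h]),Q
if __name__=='__main__':
    p,q=tcp();print(p,np.round(r.sense()['joints'],3))
    for a in [(25,-30,.02,.22),(25,0,.02,.16),(25,25,.02,.14),(25,55,.02,.13)]:
        tp,tq=tcp_for(*a);print(a,tp.round(3),rel(p,q,tp,tq)); p,q=tp,tq
E
python3 dump.py
```

```text
[0.56746528 0.06252342 0.34777795] [0.038 0.53  1.151 0.026 1.978 1.623]
(25, -30, 0.02, 0.22) [0.626 0.329 0.298] (array([  1.6 ,   7.32, -26.74]), array([-22.2, -12.7,  -0.3]))
(25, 0, 0.02, 0.16) [0.573 0.305 0.301] (array([ 2.68, -5.21, -0.  ]), array([-0., -0., 30.]))
(25, 25, 0.02, 0.14) [0.512 0.276 0.305] (array([-0.4 , -6.77,  0.  ]), array([-0.,  0., 25.]))
(25, 55, 0.02, 0.13) [0.434 0.24  0.283] (array([-1.61, -8.63, -0.  ]), array([-0.,  0., 30.]))
```

Request:
play_rows([
  [[0,0,0],[-5.55,-3.17,0],1],
  [[0,0,0],[-5.55,-3.17,0],1],
  [[0,0,0],[-5.55,-3.17,0],1],
  [[0,0,0],[-5.55,-3.17,0],1],
  [[0,0,0],[0,0,0],1],
])

```text
t: 11.6
ee_pos: [0.5673, 0.063, 0.3432]
tcp_rot: [0.212, 0.676, -0.52, 0.477]
contact_force: [1.2, 0.9, -3.0]
opening: 0.0189
```

```bash
python3 dump.py
```

```text
[0.56725837 0.06296957 0.34319288] [ 0.097  0.526  1.168 -0.179  1.942  1.205]
(25, -30, 0.02, 0.22) [0.626 0.329 0.298] (array([ -4.35,  16.7 , -21.61]), array([ 0.2, -0.1,  0.1]))
(25, 0, 0.02, 0.16) [0.573 0.305 0.301] (array([ 2.68, -5.21, -0.  ]), array([-0., -0., 30.]))
(25, 25, 0.02, 0.14) [0.512 0.276 0.305] (array([-0.4 , -6.77,  0.  ]), array([-0.,  0., 25.]))
(25, 55, 0.02, 0.13) [0.434 0.24  0.283] (array([-1.61, -8.63, -0.  ]), array([-0.,  0., 30.]))
```

Request:
play_rows([
  [[-0.3,1.2,-1.6],[0,0,0],1],
  [[-0.6,2.4,-3.1],[0,0,0],1],
  [[-0.7,2.6,-3.4],[0,0,0],1],
  [[-0.7,2.6,-3.4],[0,0,0],1],
  [[-0.7,2.6,-3.4],[0,0,0],1],
  [[-0.6,2.5,-3.1],[0,0,0],1],
  [[-0.5,1.9,-2.4],[0,0,0],1],
  [[-0.3,0.9,-1.2],[0,0,0],1],
  [[0,0,0],[0,0,0],1],
])

```text
t: 12.5
ee_pos: [0.6273, 0.3305, 0.297]
tcp_rot: [0.212, 0.675, -0.522, 0.476]
contact_force: [-0.2, -0.3, -2.0]
opening: 0.0187
```

```bash
python3 dump.py; python3 - <<'E'
from h import *
f=r.grab_frame('side');save(f['image'],'side8.png',5,(220,110,340,230))
f=r.grab_frame('top');save(f['image'],'top8.png',4,(160,100,320,250))
E
```

```text
[0.62734052 0.33047327 0.29704135] [4.330e-01 9.530e-01 5.730e-01 1.000e-03 2.142e+00 1.569e+00]
(25, -30, 0.02, 0.22) [0.626 0.329 0.298] (array([ 0.03, -0.19,  0.04]), array([-0. , -0.1,  0.2]))
(25, 0, 0.02, 0.16) [0.573 0.305 0.301] (array([ 2.68, -5.21, -0.  ]), array([-0., -0., 30.]))
(25, 25, 0.02, 0.14) [0.512 0.276 0.305] (array([-0.4 , -6.77,  0.  ]), array([-0.,  0., 25.]))
(25, 55, 0.02, 0.13) [0.434 0.24  0.283] (array([-1.61, -8.63, -0.  ]), array([-0.,  0., 30.]))
```

View pics/side8.png

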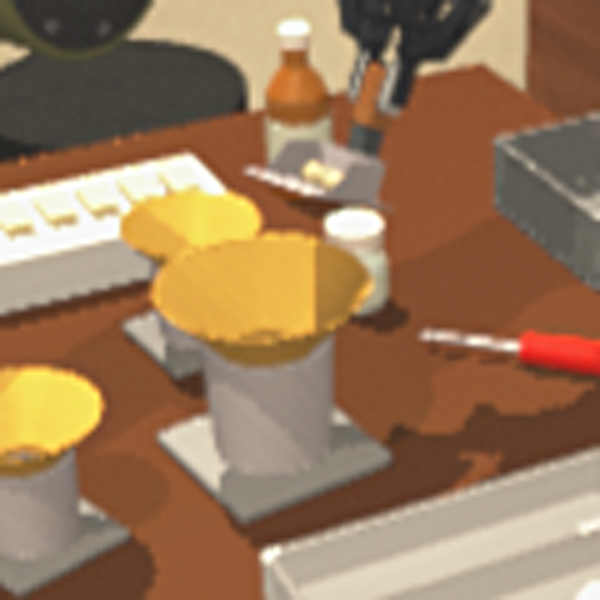

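View pics/top8.png

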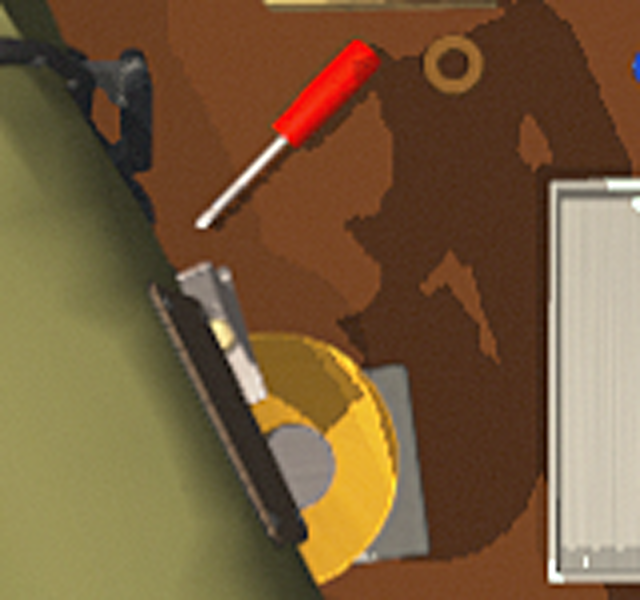

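```bash
python3 - <<'E'
from dump import *
p,q=tcp()
seq=[(25,pi,.035,z) for pi,z in zip([-25,-20,-14,-7,0,5,10],[.21,.2,.19,.175,.16,.15,.145])]+[(25,pi,.035,.14) for pi in [15,20,25,30,35,40,45,50,55]]
for a in seq:
    tp,tq=tcp_for(*a);d=rel(p,q,tp,tq);print(a[1],d[0],d[1]); p,q=tp,tq
E
```

```text
-25 [-0.46  0.49 -0.18] [-0.1 -0.2  5.1]
-20 [ 0.19 -0.84 -0.  ] [-0.  0.  5.]
-14 [ 0.1  -1.18  0.  ] [ 0. -0.  6.]
-7 [ 0.49 -1.42 -0.  ] [-0.  0.  7.]
0 [ 0.52 -1.6   0.  ] [ 0. -0.  7.]
5 [ 0.29 -1.26 -0.  ] [-0.  0.  5.]
10 [-0.22 -1.3  -0.  ] [ 0. -0.  5.]
15 [-0.22 -1.35 -0.  ] [0. 0. 5.]
20 [-0.71 -1.26  0.  ] [-0. -0.  5.]
25 [-0.71 -1.26  0.  ] [0. 0. 5.]
30 [-0.71 -1.26  0.  ] [ 0. -0.  5.]
35 [-0.71 -1.26 -0.  ] [-0.  0.  5.]
40 [-0.71 -1.26  0.  ] [-0. -0.  5.]
45 [-0.71 -1.26 -0.  ] [0. 0. 5.]
50 [-0.71 -1.26  0.  ] [-0. -0.  5.]
55 [-0.71 -1.26 -0.  ] [0. 0. 5.]
```

Request:
play_rows([
  [[-0.46,0.5,-0.2],[0,0,5],1],
  [[0.2,-0.85,0],[0,0,5],1],
  [[0.1,-1.2,0],[0,0,6],1],
  [[0.5,-1.4,0],[0,0,7],1],
  [[0.5,-1.6,0],[0,0,7],1],
  [[0.3,-1.26,0],[0,0,5],1],
  [[-0.22,-1.3,0],[0,0,5],1],
  [[-0.22,-1.35,0],[0,0,5],1],
  [[0,0,0],[0,0,0],1],
])

```text
t: 13.5
ee_pos: [0.5486, 0.293, 0.3002]
tcp_rot: [0.456, 0.541, -0.299, 0.64]
contact_force: [-0.0, -1.0, -1.2]
opening: 0.0185
```

```bash
python3 - <<'E'
from dump import *
p,q=tcp(); tp,tq=tcp_for(25,15,.035,.14); print(rel(p,q,tp,tq))
f=r.grab_frame('side');save(f['image'],'side9.png',5,(220,110,340,230))
print(np.round(r.sense()['joints'],3))
E
```

```text
(array([ 0.22,  0.2 , -0.03]), array([-0.2, -0.1, -0.1]))
[0.431 0.371 1.449 0.004 1.061 1.567]
```

View pics/side9.png

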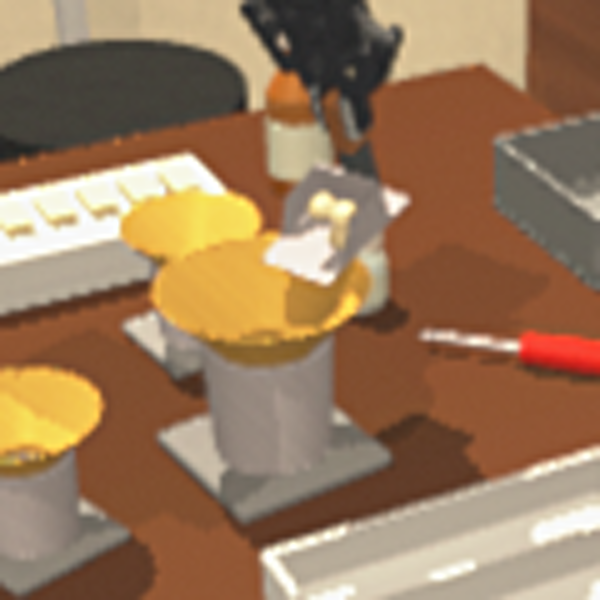

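Caps are still in the bowl and the lip is inside the funnel mouth (about (315,275) in the crop). I'll keep tilting.

Request:
play_rows([
  [[-0.7,-1.26,0],[0,0,5],1],
  [[-0.7,-1.26,0],[0,0,5],1],
  [[-0.7,-1.26,0],[0,0,5],1],
  [[-0.7,-1.26,0],[0,0,5],1],
  [[-0.7,-1.26,0],[0,0,5],1],
  [[0,0,0],[0,0,0],1],
  [[0,0,0],[0,0,0],1],
  [[0,0,0],[0,0,0],1],
])

```text
t: 14.35
ee_pos: [0.4867, 0.2649, 0.3053]
tcp_rot: [0.562, 0.431, -0.154, 0.689]
contact_force: [0.1, 0.7, -2.2]
opening: 0.0189
```

```bash
python3 - <<'E'
from dump import *
p,q=tcp(); tp,tq=tcp_for(25,40,.035,.14); print(rel(p,q,tp,tq))
f=r.grab_frame('side');save(f['image'],'side10.png',5,(220,110,340,230))
f=r.grab_frame('top');save(f['image'],'top10.png',4,(160,100,320,250))
print(np.round(r.sense()['joints'],3))
E
```

```text
(array([ 0.01, -0.15,  0.04]), array([-0.1, -0.1,  0. ]))
[0.431 0.101 1.855 0.009 0.488 1.561]
```

View pics/side10.png

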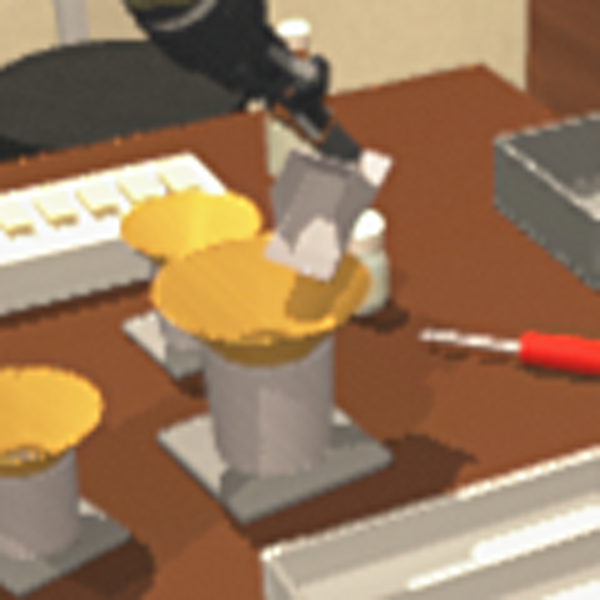

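View pics/top10.png

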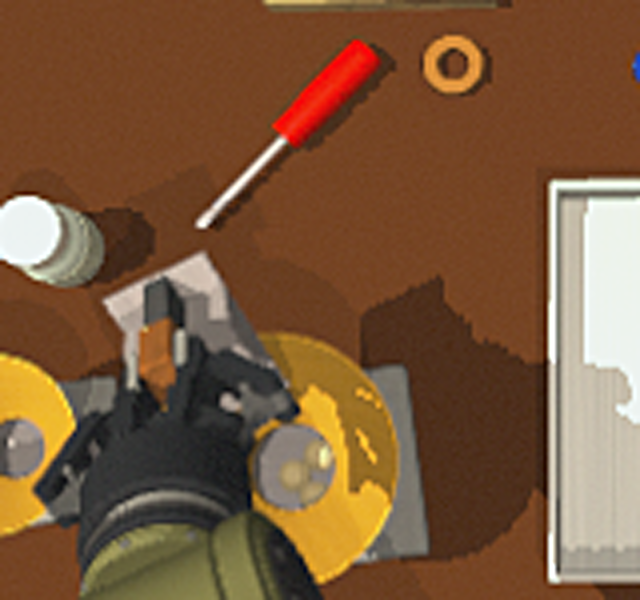

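Request:
play_rows([
  [[-2.6,2.1,0],[0,0,0],1],
  [[-2.6,2.1,0],[0,0,0],1],
  [[-2.6,2.1,0],[0,0,0],1],
  [[0,0,0],[0,0,-8],1],
  [[0,0,0],[0,0,-8],1],
  [[0,0,0],[0,0,-8],1],
  [[0,0,0],[0,0,-8],1],
  [[0,0,0],[0,0,-8],1],
  [[0,0,0],[8,0,0],1],
  [[0,0,0],[8,0,0],1],
])

```text
t: 15.45
ee_pos: [0.485, 0.2641, 0.4046]
tcp_rot: [0.461, 0.537, -0.461, 0.535]
contact_force: [0.7, 0.1, -2.3]
opening: 0.019
```

```bash
python3 - <<'E'
from dump import *
p,q=tcp();print(p)
f=r.grab_frame('top');save(f['image'],'top11.png',6,(190,170,270,260))
Q,_=Rtool(-.6,0,-1)
print(rel(p,q,[.636,-.0136,.25],Q))
E
```

```text
[0.4849807  0.26411309 0.40463928]
(array([15.4 , 10.78, 29.75]), array([ 9.3, -0.1,  0.1]))
```

View pics/top11.png

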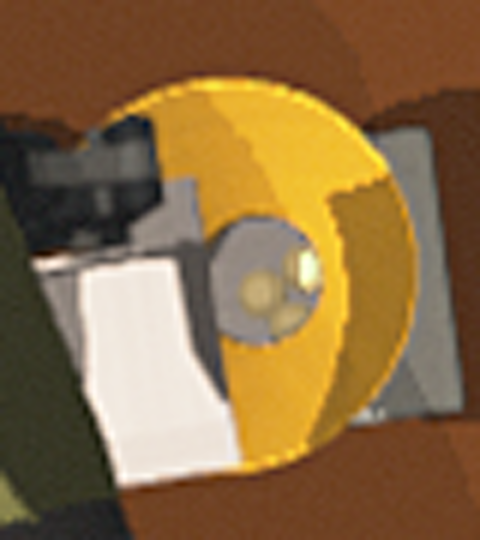

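Request:
play_rows([
  [[0,1,2],[4.6,0,0],1],
  [[0,1,2],[4.6,0,0],1],
  [[0,2.2,3.9],[0,0,0],1],
  [[1.5,2.3,4],[0,0,0],1],
  [[2,2.3,4],[0,0,0],1],
  [[2,2.3,4],[0,0,0],1],
  [[2,2.3,4],[0,0,0],1],
  [[1.5,1.5,2.8],[0,0,0],1],
  [[1,0.6,1],[0,0,0],1],
  [[0,0,0],[0,0,0],1],
])

```text
t: 16.5
ee_pos: [0.6425, -0.0113, 0.3029]
tcp_rot: [-0.501, -0.5, 0.501, -0.498]
contact_force: [0.1, 0.5, -2.4]
opening: 0.0187
```

```bash
python3 - <<'E'
from dump import *
r.grab_frame('side');p,q=tcp();print(p)
Q,_=Rtool(-.6,0,-1)
print(rel(p,q,[.636,-.0136,.1465],Q))
E
python3 scoopfit.py
```

```text
[ 0.64229769 -0.00999832  0.30438916]
(array([15.79, -0.6 ,  0.4 ]), array([ 0.4, -0.1,  0.1]))
0.62 [326.4, 160.0, 361.5, 202.3] 1855
x [-0.0841 -0.0774 -0.0493 -0.0254 -0.0106  0.0132  0.1413]
y [-0.0347 -0.0331 -0.0205 -0.0024  0.0222  0.0309  0.2664]
z [-0.1657 -0.0018  0.0022  0.0094  0.027   0.0595  0.0829]
lowpts 1207 [array([-0.0845, -0.0401,  0.1627]), array([-0.0345,  0.0042,  0.2712]), array([-0.167 ,  0.0031,  0.0197])]
wallpts [array([-0.0458, -0.0109,  0.011 ]), array([-0.0348, -0.0074,  0.0308]), array([0.0281, 0.0324, 0.0449])]
floor plane slope x,y deg [ 2.33 -0.19] z at -.06 0.0018047360006531654
```

Request:
play_rows([
  [[1,-0.6,0.4],[0.4,0,0],1],
  [[4,0,0],[0,0,0],1],
  [[4,0,0],[0,0,0],1],
  [[3.5,0,0],[0,0,0],1],
  [[1.5,0,0],[0,0,0],1],
  [[0.6,0,0],[0,0,0],1],
  [[0.3,0,0],[0,0,0],1],
  [[0,0,0],[0,0,0],1],
  [[0,0,0],[0,0,0],1],
])

```text
t: 17.75
ee_pos: [0.6367, -0.0139, 0.1575]
tcp_rot: [0.504, 0.497, -0.502, 0.497]
contact_force: [0.1, -0.6, -2.4]
opening: 0.0184
```

```bash
python3 - <<'E'
from dump import *
f=r.grab_frame('side');save(f['image'],'side12.png',5,(260,150,380,270))
p,q=tcp();print(p)
Q,_=Rtool(-.6,0,-1)
print(rel(p,q,[.636,-.0136,.1465],Q))
E
```

```text
[ 0.63659764 -0.01387598  0.15722616]
(array([ 1.07, -0.06, -0.02]), array([-0. , -0.1, -0.1]))
```

View pics/side12.png

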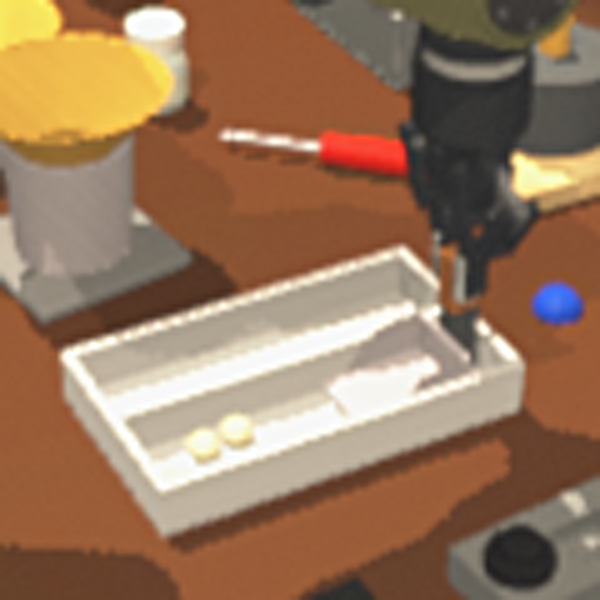

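Request:
play_rows([
  [[0.6,0,0],[0,0,0],1],
  [[0.2,0,0],[0,0,0],1],
  [[0.15,0,0],[0,0,0],1],
  [[0,0,0],[0,0,0],1],
])

```text
t: 18.2
ee_pos: [0.6362, -0.0139, 0.1465]
tcp_rot: [0.503, 0.498, -0.502, 0.497]
contact_force: [-0.8, -0.0, 0.9]
opening: 0.0191
```

Request:
play_rows([
  [[0.1,0,0],[0,0,0],1],
  [[0,-1,0],[0,0,0],1],
  [[0,-1,0],[0,0,0],1],
  [[0,-1,0],[0,0,0],1],
  [[0,-1,0],[0,0,0],1],
  [[0,-1,0],[0,0,0],1],
  [[0,-1,0],[0,0,0],1],
  [[0,-1,0],[0,0,0],1],
  [[0,-1,0],[0,0,0],1],
  [[0,-1,0],[0,0,0],1],
])

```text
t: 19.2
ee_pos: [0.5464, -0.0129, 0.1463]
tcp_rot: [0.504, 0.497, -0.502, 0.497]
contact_force: [3.0, -0.1, 4.6]
opening: 0.0189
```

Request:
play_rows([
  [[0,-0.8,0],[0,0,0],1],
  [[0,-0.8,0],[0,0,0],1],
  [[0,-0.8,0],[0,0,0],1],
  [[0,-0.7,0],[0,0,0],1],
  [[0,-0.7,0],[0,0,0],1],
  [[0,-0.5,0],[0,0,0],1],
  [[0,-0.4,0],[0,0,0],1],
  [[0,0,0],[0,0,0],1],
])

```text
t: 20.0
ee_pos: [0.4994, -0.0124, 0.1462]
tcp_rot: [0.504, 0.497, -0.502, 0.497]
contact_force: [2.0, -0.2, 4.1]
opening: 0.0184
```

```bash
python3 - <<'E'
from h import *
f=r.grab_frame('side');save(f['image'],'side13.png',5,(260,170,380,270))
f=r.grab_frame('top');save(f['image'],'top13.png',4,(240,130,400,270))
E
```

```text
(no output)
```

View pics/side13.png

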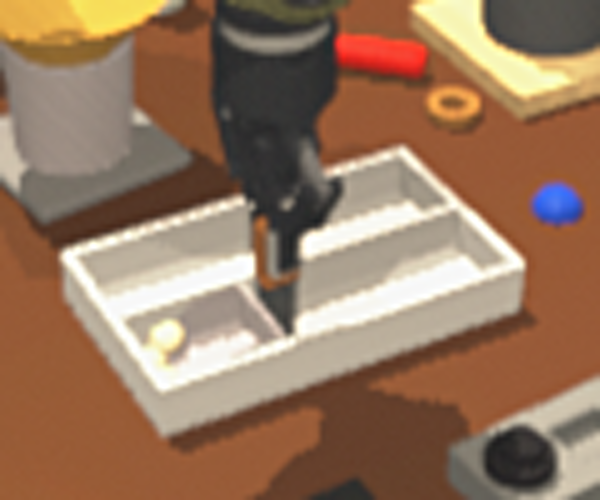

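View pics/top13.png

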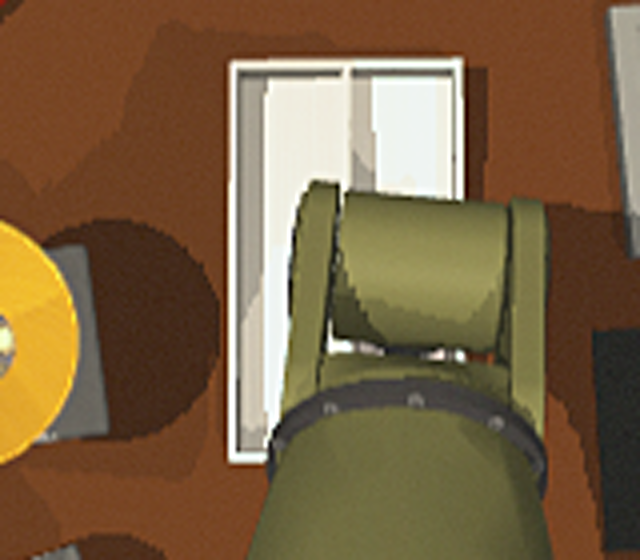

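Request:
play_rows([
  [[0,-0.3,0],[0,0,0],1],
  [[0,-0.2,0],[0,0,0],1],
  [[0,-0.15,0],[0,0,0],1],
  [[0,-0.15,0],[0,0,0],1],
  [[0,0,0],[0,0,0],1],
])

```text
t: 20.6
ee_pos: [0.4918, -0.0123, 0.1462]
tcp_rot: [0.504, 0.497, -0.502, 0.497]
contact_force: [2.3, 0.2, 6.4]
opening: 0.0189
```

Request:
play_rows([
  [[0,-0.1,0],[0,0,0],1],
  [[0,-0.1,0],[0,0,0],1],
  [[0,0,0],[0,0,0],1],
])

```text
t: 20.9
ee_pos: [0.4902, -0.0123, 0.1464]
tcp_rot: [0.504, 0.497, -0.502, 0.498]
contact_force: [4.9, 0.5, 6.9]
opening: 0.0191
```

```bash
python3 - <<'E'
from h import *
f=r.grab_frame('side');save(f['image'],'side14.png',7,(265,190,345,265))
E
```

```text
(no output)
```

View pics/side14.png

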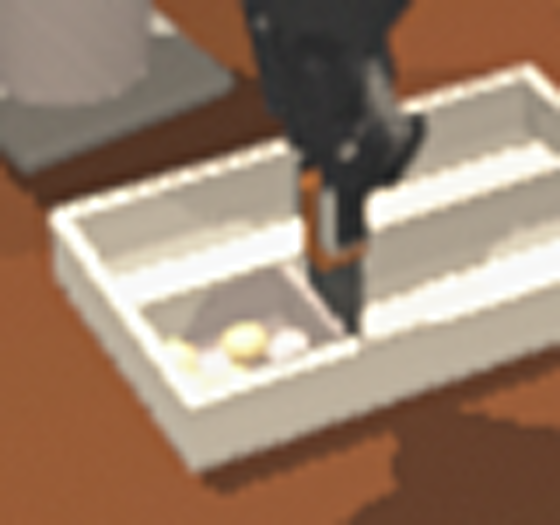

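Request:
play_rows([
  [[-0.1,0.05,0],[0,0,0],1],
  [[-0.1,0.98,0],[0,0,-4],1],
  [[-0.1,0.98,0],[0,0,-4],1],
  [[-0.1,0.98,0],[0,0,-4],1],
  [[-0.1,0.98,0],[0,0,-4],1],
  [[-0.1,0.98,0],[0,0,-4],1],
  [[-0.1,0.98,0],[0,0,-4],1],
  [[-0.1,0.98,0],[0,0,-4],1],
  [[-0.1,0.98,0],[0,0,-2],1],
  [[0,0,0],[0,0,0],1],
])

```text
t: 21.95
ee_pos: [0.567, -0.013, 0.1338]
tcp_rot: [-0.356, -0.612, 0.614, -0.349]
contact_force: [-0.1, 0.6, -2.8]
opening: 0.0189
```

```bash
python3 - <<'E'
from h import *
f=r.grab_frame('side');save(f['image'],'side15.png',5,(260,150,380,270))
E
```

```text
(no output)
```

View pics/side15.png

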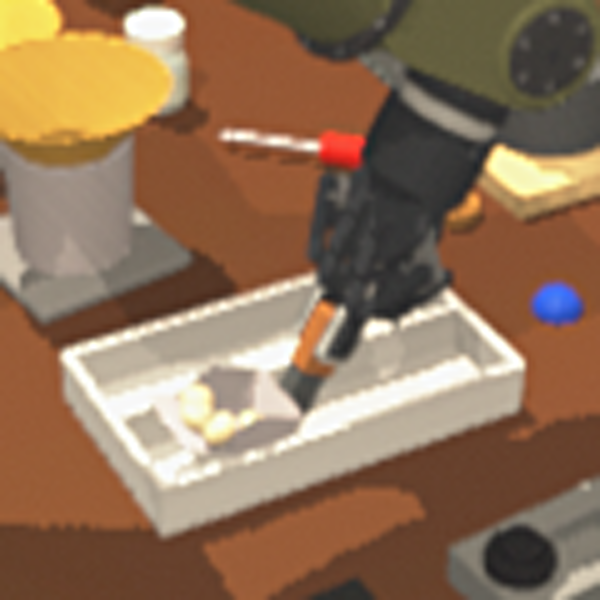

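Request:
play_rows([
  [[-2.6,-1.5,0],[0,0,0],1],
  [[-3.46,-2,0],[0,0,0],1],
  [[-3.46,-2,0],[0,0,0],1],
  [[-3.46,-2,0],[0,0,0],1],
  [[-3.46,-2,0],[0,0,0],1],
  [[-1.73,-1,0],[-5.55,-3.17,0],1],
  [[0,0,0],[-5.55,-3.17,0],1],
  [[0,0,0],[-5.55,-3.17,0],1],
  [[0,0,0],[-5.55,-3.17,0],1],
  [[0,0,0],[0,0,0],1],
])

```text
t: 23.0
ee_pos: [0.5661, -0.013, 0.3454]
tcp_rot: [0.213, 0.676, -0.519, 0.478]
contact_force: [-1.0, 0.1, -2.9]
opening: 0.0184
```

```bash
python3 - <<'E'
from dump import *
f=r.grab_frame('side');save(f['image'],'side16.png',5,(260,110,400,230))
f=r.grab_frame('top');save(f['image'],'top16.png',4,(240,130,400,270))
p,q=tcp(); tp,tq=tcp_for(25,-30,.02,.22); print(rel(p,q,tp,tq))
E
```

```text
(array([ -5.64,  19.57, -28.61]), array([-0.1, -0.3, -0.1]))
```

View pics/side16.png

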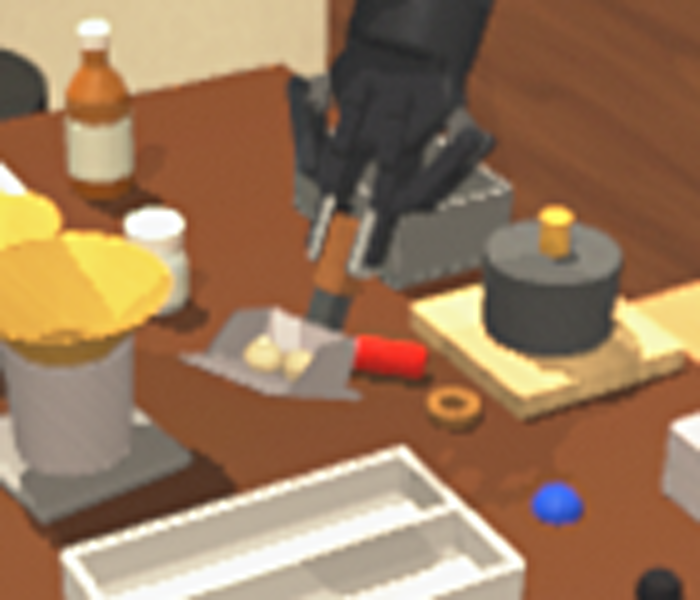

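View pics/top16.png

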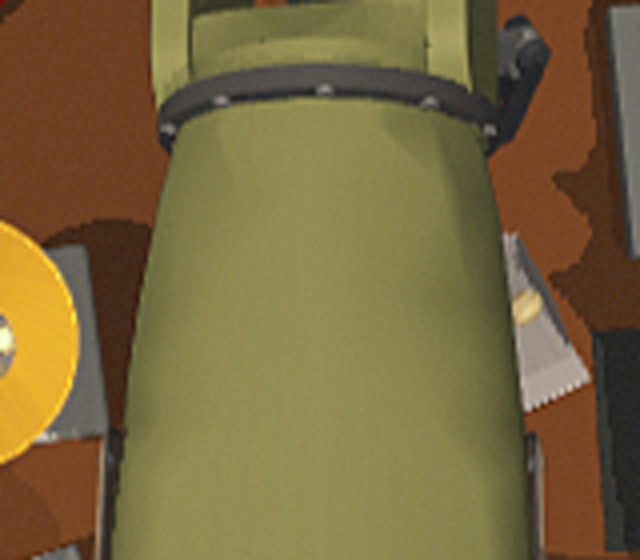

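Request:
play_rows([
  [[-0.3,1,-1.4],[0,0,0],1],
  [[-0.5,1.9,-2.8],[0,0,0],1],
  [[-0.7,2.3,-3.4],[0,0,0],1],
  [[-0.7,2.5,-3.6],[0,0,0],1],
  [[-0.7,2.5,-3.6],[0,0,0],1],
  [[-0.7,2.5,-3.6],[0,0,0],1],
  [[-0.7,2.5,-3.6],[0,0,0],1],
  [[-0.6,2.1,-3.1],[0,0,0],1],
  [[-0.5,1.5,-2.3],[0,0,0],1],
  [[-0.2,0.8,-1.2],[0,0,0],1],
])

```text
t: 24.1
ee_pos: [0.6247, 0.3325, 0.2955]
tcp_rot: [0.213, 0.676, -0.521, 0.476]
contact_force: [-0.5, -0.1, -2.8]
opening: 0.0189
```

Request:
play_rows([
  [[0,0,0],[0,0,0],1],
])

```text
t: 24.2
ee_pos: [0.6248, 0.3318, 0.2952]
tcp_rot: [0.213, 0.676, -0.521, 0.476]
contact_force: [-0.3, -0.2, -3.4]
opening: 0.0189
```

```bash
python3 - <<'E'
from dump import *
f=r.grab_frame('side');save(f['image'],'side17.png',4,(220,110,370,260))
f=r.grab_frame('top');save(f['image'],'top17.png',4,(190,130,370,270))
p,q=tcp(); 
seq=[(25,pi,.035,z) for pi,z in zip([-25],[.21])]
for a in seq:
    tp,tq=tcp_for(*a);d=rel(p,q,tp,tq);print(a[1],d[0],d[1]); p,q=tp,tq
E
```

```text
-25 [-0.74  0.53  0.02] [-0.  -0.2  5. ]
```

View pics/side17.png

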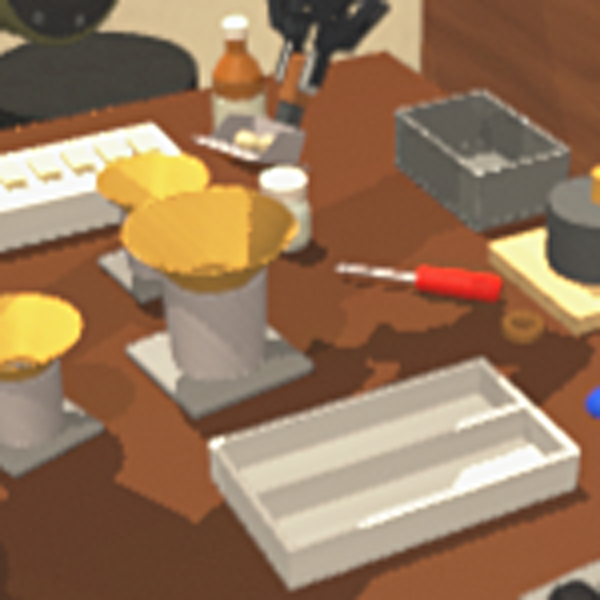

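View pics/top17.png

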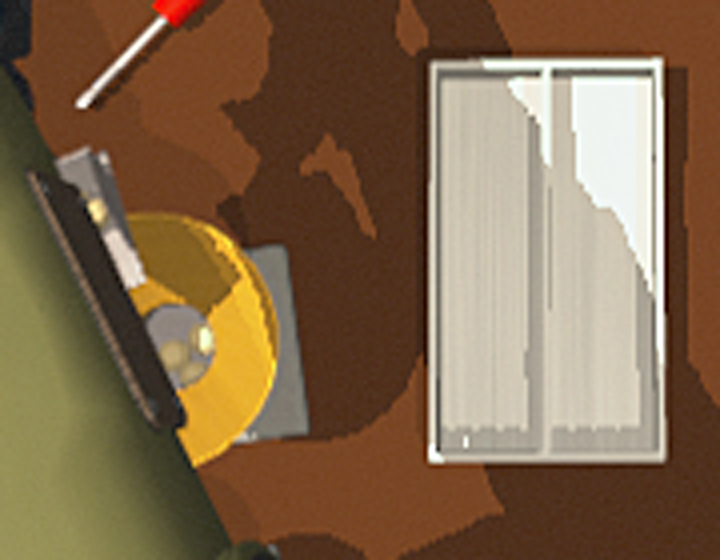

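The tray is empty, so all 4 caps are aboard the scoop. I'll dump them.

Request:
play_rows([
  [[-0.74,0.5,0],[0,0,5],1],
  [[0.2,-0.85,0],[0,0,5],1],
  [[0.1,-1.2,0],[0,0,6],1],
  [[0.5,-1.4,0],[0,0,7],1],
  [[0.5,-1.6,0],[0,0,7],1],
  [[0.3,-1.26,0],[0,0,5],1],
  [[-0.22,-1.3,0],[0,0,5],1],
  [[-0.22,-1.35,0],[0,0,5],1],
  [[0,0,0],[0,0,0],1],
  [[0,0,0],[0,0,0],1],
])

```text
t: 25.3
ee_pos: [0.5502, 0.2937, 0.3001]
tcp_rot: [0.456, 0.542, -0.299, 0.639]
contact_force: [0.2, 0.4, -2.2]
opening: 0.0188
```

Request:
play_rows([
  [[-0.7,-1.26,0],[0,0,5],1],
  [[-0.7,-1.26,0],[0,0,5],1],
  [[-0.7,-1.26,0],[0,0,5],1],
  [[-0.7,-1.26,0],[0,0,5],1],
  [[-0.7,-1.26,0],[0,0,5],1],
  [[0,0,0],[0,0,0],1],
  [[0,0,0],[0,0,0],1],
  [[0,0,0],[0,0,0],1],
])

```text
t: 26.1
ee_pos: [0.4866, 0.2646, 0.3046]
tcp_rot: [0.562, 0.431, -0.153, 0.689]
contact_force: [0.3, 0.1, -2.2]
opening: 0.0189
```

```bash
python3 - <<'E'
from dump import *
f=r.grab_frame('side');save(f['image'],'side18.png',5,(220,110,340,230))
f=r.grab_frame('top');save(f['image'],'top18.png',5,(190,150,290,260))
E
```

```text
(no output)
```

View pics/side18.png

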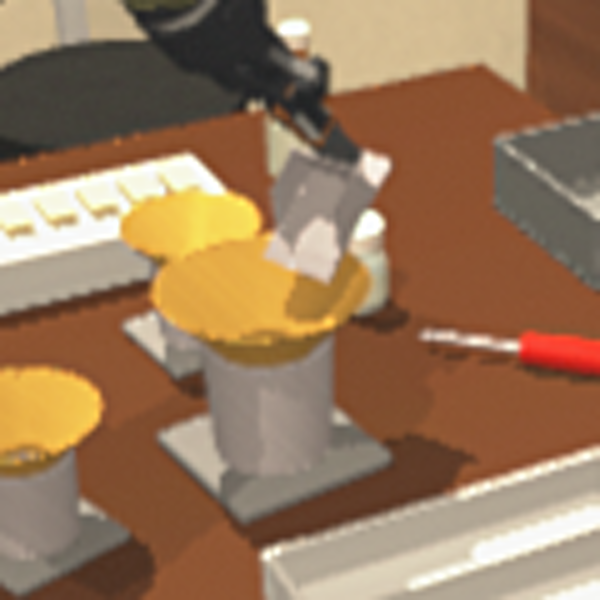

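View pics/top18.png

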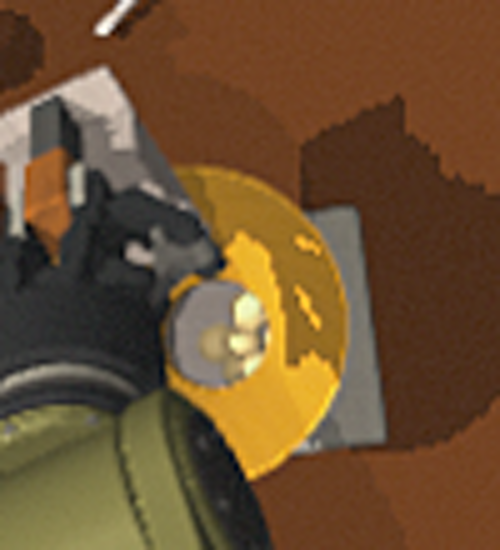

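Request:
play_rows([
  [[-2.6,2.1,0],[0,0,0],1],
  [[-2.6,2.1,0],[0,0,0],1],
  [[-2.6,2.1,0],[0,0,0],1],
  [[0,0,0],[0,0,-8],1],
  [[0,0,0],[0,0,-8],1],
  [[0,0,0],[0,0,-8],1],
  [[0,0,0],[0,0,-8],1],
  [[0,0,0],[0,0,-8],1],
  [[0,0,0],[8,0,0],1],
  [[0,0,0],[8,0,0],1],
])

```text
t: 27.2
ee_pos: [0.4848, 0.2635, 0.404]
tcp_rot: [0.461, 0.538, -0.461, 0.535]
contact_force: [0.4, 0.0, -2.2]
opening: 0.0185
```

```bash
python3 - <<'E'
from fit import *
fs=[r.grab_frame('top') for _ in range(3)];f=fs[-1]
W=np.nanmean([world(x) for x in fs],0)
save(f['image'],'top19.png',1.25)
s=W[180:245,190:270].reshape(-1,3)
img=f['image'][180:245,190:270].reshape(-1,3)
d=np.hypot(s[:,0]-.475,s[:,1]-.259)
m=d<.022; print('throat z',np.nanpercentile(s[m,2],[0,5,50,90,100]).round(3))
# mat by colour
im=f['image'].astype(int); dark=(im.max(-1)<60)
B=np.zeros_like(dark);B[200:280,378:440]=1
P=W[dark&B]; P=P[(P[:,2]>-.003)&(P[:,2]<.01)];print(len(P),cv2.minAreaRect((P[:,:2]*1000).astype(np.float32)))
p,q=tcp();print(p,R.as_euler(q,'xyz'))
E
```

```text
throat z [0.013 0.028 0.265 0.367 0.418]
2103 ((412.47772216796875, -203.18817138671875), (148.76126098632812, 119.78717803955078), 2.6083288192749023)
[0.48431376 0.26329853 0.40435898] [-2.99321745  1.56676486  1.87804336]
```

View pics/top19.png

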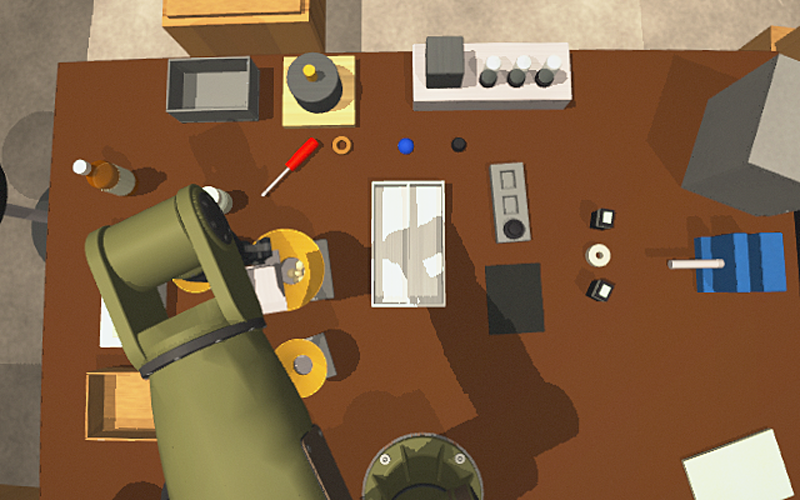

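Request:
play_rows([
  [[0,0,2],[6.5,0,0],1],
  [[0,-0.6,4.8],[0,0,0],1],
  [[0,-0.6,4.8],[0,0,0],1],
  [[0,-0.6,4.8],[0,0,0],1],
  [[1,-0.6,4.8],[0,0,0],1],
  [[1,-0.6,4.8],[0,0,0],1],
  [[1,-0.6,4.8],[0,0,0],1],
  [[2,-0.6,4.5],[0,0,0],1],
  [[3,-0.6,4.5],[0,0,0],1],
  [[3,-0.5,4],[0,0,0],1],
])

```text
t: 28.35
ee_pos: [0.4518, -0.1741, 0.2951]
tcp_rot: [0.489, 0.512, -0.487, 0.511]
contact_force: [0.9, -0.4, -1.9]
opening: 0.0188
```

Request:
play_rows([
  [[1,0,2],[0,0,0],1],
  [[0,0,0],[0,0,0],1],
  [[0,0,0],[0,0,0],1],
])

```text
t: 28.65
ee_pos: [0.4531, -0.1922, 0.2855]
tcp_rot: [0.49, 0.512, -0.488, 0.51]
contact_force: [-1.1, 0.2, -1.1]
opening: 0.0189
```

```bash
python3 - <<'E'
from fit import *
r.grab_frame('side')
p,q=tcp();Q,_=Rtool(2.6,0,-1);print(p,rel(p,q,[.4525,-.2014,.1445],Q))
fs=[r.grab_frame('top') for _ in range(3)];f=fs[-1]
W=np.nanmean([world(x) for x in fs],0)
s=W[180:252,190:270].reshape(-1,3)
d=np.hypot(s[:,0]-.475,s[:,1]-.259)
m=d<.022; print('throat z',np.nanpercentile(s[m,2],[0,5,50,90,100]).round(3))
m=(d<.07)&(d>.03)
h=s[m,2]-(.092+(d[m]-.027)*55/48);print('above cone',np.nanpercentile(h,[1,50,99,100]).round(3))
save(f['image'],'top20.png',7,(190,180,270,255))
E
```

```text
[ 0.45326027 -0.19166701  0.28589277] (array([14.14, -0.12,  1.02]), array([-0. , -0.2, -0. ]))
throat z [0.014 0.015 0.04  0.046 0.053]
above cone [-0.14  -0.001  0.003  0.004]
```

View pics/top20.png

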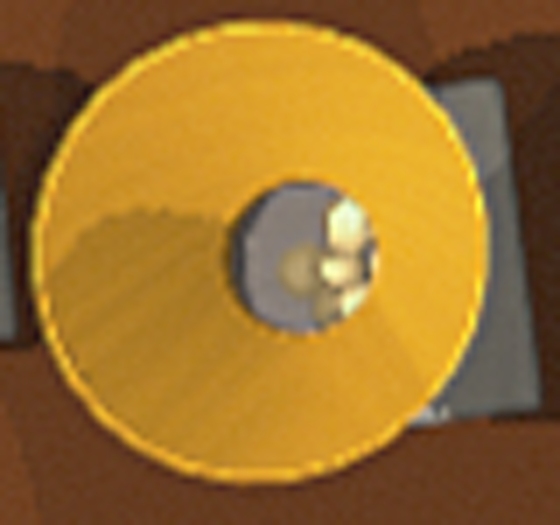

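Request:
play_rows([
  [[3,-0.1,1],[0,0,0],1],
  [[4,0,0],[0,0,0],1],
  [[3,0,0],[0,0,0],1],
  [[2,0,0],[0,0,0],1],
  [[1,0,0],[0,0,0],1],
  [[0.6,0,0],[0,0,0],1],
  [[0.3,0,0],[0,0,0],1],
  [[0,0,0],[0,0,0],1],
])

```text
t: 29.65
ee_pos: [0.4526, -0.2016, 0.1468]
tcp_rot: [0.49, 0.511, -0.488, 0.51]
contact_force: [0.4, -0.6, -2.1]
opening: 0.0189
```

Request:
play_rows([
  [[0.15,0,0],[0,0,0],1],
  [[0.1,0,0],[0,0,0],1],
  [[0,0,0],[0,0,0],1],
])

```text
t: 29.95
ee_pos: [0.4528, -0.2017, 0.1445]
tcp_rot: [0.49, 0.511, -0.488, 0.51]
contact_force: [2.1, 1.0, 5.0]
opening: 0.0189
```

Contact with the mat, so I'll release and lift.

Request:
play_rows([
  [[0,0,0],[0,0,0],0],
  [[0,0,0],[0,0,0],-1],
  [[0,0,0],[0,0,0],-1],
  [[0,0,0],[0,0,0],-1],
  [[0,0,0],[0,0,0],-1],
  [[-1,0,0],[0,0,0],-1],
  [[-3,0,0],[0,0,0],-1],
  [[-4,0,0],[0,0,0],-1],
  [[-4,0,0],[0,0,0],-1],
  [[0,0,0],[0,0,0],-1],
])

```text
t: 30.95
ee_pos: [0.4535, -0.2026, 0.2695]
tcp_rot: [0.491, 0.509, -0.488, 0.512]
contact_force: [-0.7, -0.6, -0.3]
opening: 0.0855
```

```bash
python3 - <<'E'
from fit import *
f=r.grab_frame('side');save(f['image'],'side21.png',1.25)
f=r.grab_frame('top');W=world(f);save(f['image'],'top21.png',4,(375,120,520,270))
for d in r.cut_out('relay0','top')[:4]:
    e=[int(v) for v in d['extent']]
    print(d['confidence'],e,rect(W,(e[0]-3,e[1]-3,e[2]+4,e[3]+4),.055,.07))
p,q=tcp();print(p,q.as_matrix().round(3))
E
```

```text
[ 0.45217321 -0.20191391  0.26352339] [[-0.001  0.999  0.043]
 [ 0.004  0.043 -0.999]
 [-1.    -0.001 -0.004]]
```

View pics/side21.png

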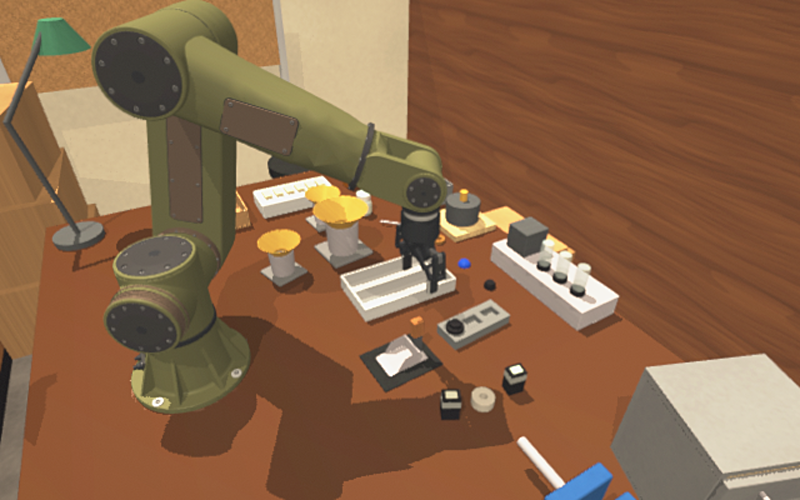

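View pics/top21.png

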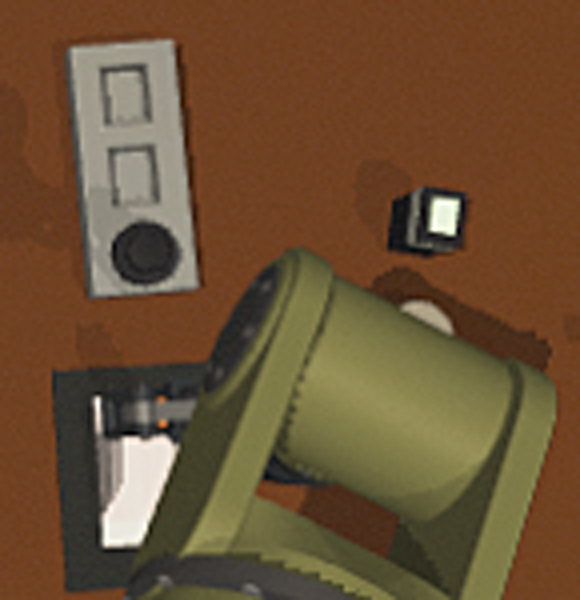

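Request:
play_rows([
  [[0,0,0],[6,0,0],-1],
  [[0,0,0],[6.1,0,0],-1],
  [[0,3,3.2],[0,0,0],-1],
  [[0,3.2,3.4],[0,0,0],-1],
  [[0,3.2,3.4],[0,0,0],-1],
  [[0,3.2,3.4],[0,0,0],-1],
  [[0,3,3.1],[0,0,0],-1],
  [[0,0,0],[0,0,0],-1],
])

```text
t: 31.9
ee_pos: [0.5793, -0.3942, 0.2581]
tcp_rot: [0.541, 0.458, -0.541, 0.453]
contact_force: [-1.4, -0.2, -1.4]
opening: 0.0857
```

```bash
python3 - <<'E'
from fit import *
f=r.grab_frame('side');W=world(f);save(f['image'],'side22.png',4,(270,200,430,340))
fs=[r.grab_frame('top') for _ in range(3)]; Wt=np.nanmean([world(x) for x in fs],0);save(fs[-1]['image'],'top22.png',4,(375,120,520,270))
print('scoop handle',rect(Wt,(380,205,440,275),.085,.11)); print('scoop all',rect(Wt,(380,205,440,275),.012,.12))
s=W.reshape(-1,3)
for c in [(.579,-.391),(.428,-.378)]:
    m=(abs(s[:,0]-c[0])<.04)&(abs(s[:,1]-c[1])<.04)&(s[:,2]>.055)&(s[:,2]<.068)
    if m.sum()>5: print('side relay',m.sum(),cv2.minAreaRect((s[m,:2]*1000).astype(np.float32)))
m=(abs(s[:,0]-.62)<.11)&(abs(s[:,1]+.196)<.06)&(s[:,2]>.019)&(s[:,2]<.033)
print('side socket',cv2.minAreaRect((s[m,:2]*1000).astype(np.float32)))
print('lo top',rect(Wt,(460,220,500,245),.055,.07))
p,q=tcp();Q,_=Rtool(-9.5,0,-1);print(p,rel(p,q,[.579,-.3907,.1],Q))
E
```

```text
scoop handle (((455.0997314453125, -200.2168731689453), (22.69473648071289, 19.839935302734375), 6.003159046173096), 83, np.float64(0.09905886005146765))
scoop all (((431.0263366699219, -201.12725830078125), (71.26883697509766, 62.6283073425293), 4.118070125579834), 225, np.float64(0.03686099567813339))
side relay 160 ((579.4287719726562, -391.4893798828125), (30.395999908447266, 39.78908920288086), 79.30036926269531)
side relay 179 ((426.8616638183594, -379.8735656738281), (30.671253204345703, 36.199337005615234), 62.61078643798828)
side socket ((620.5291137695312, -199.15472412109375), (173.28173828125, 74.25325775146484), 3.289646863937378)
lo top (((0.0, 0.0), (0.0, 0.0), 0.0), 0, np.float64(nan))
[ 0.57816627 -0.39006034  0.26222928] (array([16.22,  0.14,  0.12]), array([-0.1, -0.3,  0.2]))
  return _methods._mean(a, axis=axis, dtype=dtype,
  ret = ret.dtype.type(ret / rcount)
```

View pics/side22.png

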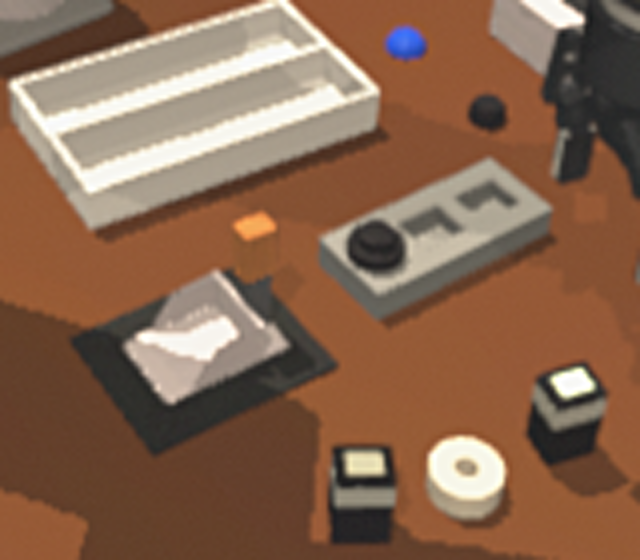

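View pics/top22.png

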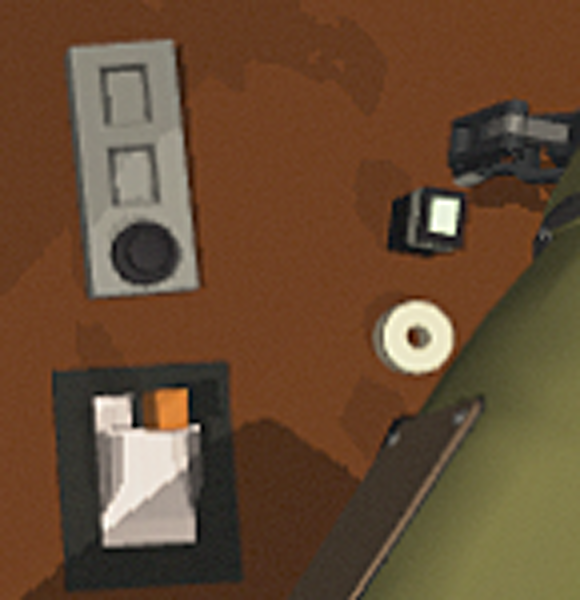

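Request:
play_rows([
  [[3,0.1,0.1],[0,0,0],-1],
  [[4,0,0],[0,0,0],-1],
  [[4,0,0],[0,0,0],-1],
  [[3,0,0],[0,0,0],-1],
  [[1.9,0,0],[0,0,0],-1],
  [[0,0,0],[0,0,0],-1],
  [[0,0,0],[0,0,0],-1],
], squeeze=40)

```text
t: 32.8
ee_pos: [0.5794, -0.391, 0.1053]
tcp_rot: [0.541, 0.457, -0.539, 0.455]
contact_force: [0.5, -1.0, 0.3]
opening: 0.0852
```

```bash
python3 - <<'E'
from fit import *
f=r.grab_frame('side');save(f['image'],'side23.png',5,(350,230,450,330))
p,q=tcp();Q,_=Rtool(-9.5,0,-1);print(p,rel(p,q,[.579,-.3907,.1],Q))
E
```

```text
[ 0.57960984 -0.3913196   0.10598409] (array([ 0.6 , -0.07, -0.05]), array([-0.1, -0.2, -0. ]))
```

View pics/side23.png

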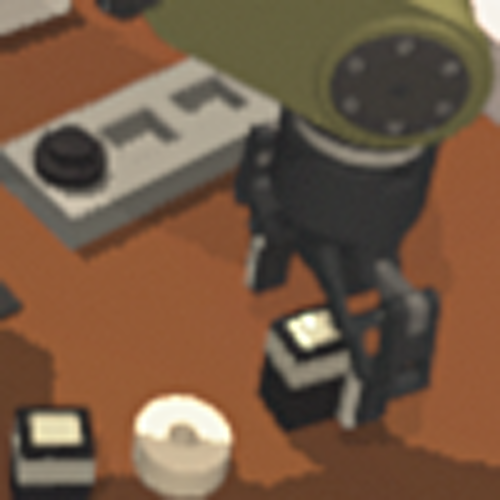

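Request:
play_rows([
  [[0.5,0,0],[0,0,0],-1],
  [[0,0,0],[0,0,0],0],
  [[0,0,0],[0,0,0],1],
  [[0,0,0],[0,0,0],1],
  [[0,0,0],[0,0,0],1],
  [[0,0,0],[0,0,0],1],
  [[0,0,0],[0,0,0],1],
], squeeze=50)

```text
t: 33.55
ee_pos: [0.5793, -0.3915, 0.0991]
tcp_rot: [0.541, 0.457, -0.54, 0.455]
contact_force: [-0.3, 1.0, 3.3]
opening: 0.0276
```

Request:
play_rows([
  [[-2,0,0],[0,0,0],1],
  [[-4,0,0],[0,0,0],1],
  [[-4,0,0],[-6.6,0,0],1],
  [[0,0,0],[-6.7,0,0],1],
  [[0,1.5,-3],[0,0,0],1],
  [[0,2.2,-4],[0,0,0],1],
  [[0,2.2,-4],[0,0,0],1],
  [[0,2.2,-4],[0,0,0],1],
  [[0,1.8,-3],[0,0,0],1],
  [[0,0.4,-1.2],[0,0,0],1],
])

```text
t: 34.55
ee_pos: [0.6711, -0.1903, 0.1992]
tcp_rot: [0.484, 0.518, -0.482, 0.515]
contact_force: [0.3, -0.8, -1.7]
opening: 0.0274
```

Request:
play_rows([
  [[0,0,0],[0,0,0],1],
  [[0,0,0],[0,0,0],1],
])

```text
t: 34.75
ee_pos: [0.6694, -0.1947, 0.1994]
tcp_rot: [0.485, 0.517, -0.483, 0.514]
contact_force: [0.2, -0.3, -0.5]
opening: 0.0277
```

```bash
cat > socket.py.tmp <<'E'
E
rm socket.py.tmp; python3 - <<'E'
from fit import *
fs=[r.grab_frame('side') for _ in range(3)]; W=np.nanmean([world(x) for x in fs],0);f=fs[-1];save(f['image'],'side24.png',4,(310,170,450,300))
p,q=tcp();Q,_=Rtool(3.8,0,-1);print(p,rel(p,q,[.6699,-.1929,.135],Q))
# relay in side cam
s=W.reshape(-1,3); zt=p[2]-.0991+.062
m=(abs(s[:,0]-p[0])<.03)&(abs(s[:,1]-p[1])<.03)&(abs(s[:,2]-zt)<.005)
print(m.sum(),'tcp-rel top pts', cv2.minAreaRect((s[m,:2]*1000).astype(np.float32)) if m.sum()>5 else 0)
f=r.grab_frame('top');save(f['image'],'top24.png',5,(375,110,475,210))
E
```

```text
[ 0.66932069 -0.19521591  0.1995132 ] (array([ 6.45,  0.08, -0.2 ]), array([-0.3, -0.2,  0. ]))
84 tcp-rel top pts ((660.9425659179688, -196.06765747070312), (49.180023193359375, 27.643407821655273), 71.74945831298828)
```

View pics/side24.png

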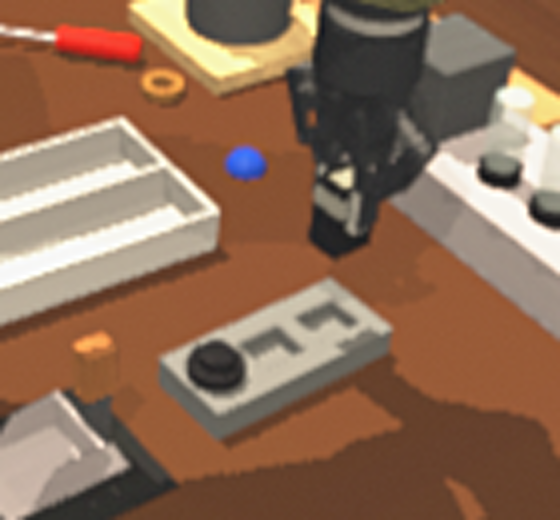

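View pics/top24.png

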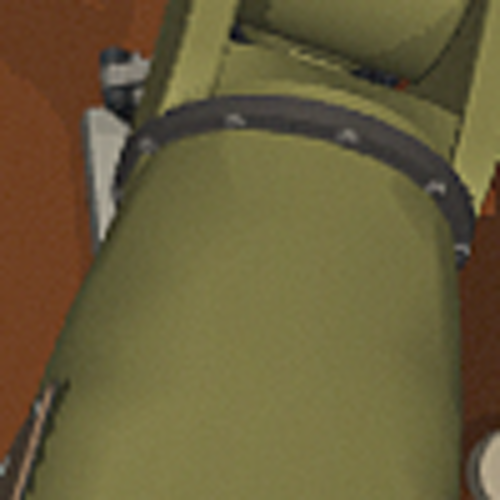

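Request:
play_rows([
  [[2,0.08,-0.2],[-0.3,0,0],1],
  [[2.5,0,0],[0,0,0],1],
  [[1.8,0,0],[0,0,0],1],
  [[0,0,0],[0,0,0],1],
  [[0,0,0],[0,0,0],1],
])

```text
t: 35.45
ee_pos: [0.6706, -0.1917, 0.137]
tcp_rot: [0.484, 0.518, -0.482, 0.516]
contact_force: [-0.5, -0.5, -1.3]
opening: 0.0275
```

```bash
python3 - <<'E'
from fit import *
f=r.grab_frame('side');save(f['image'],'side25.png',6,(340,190,440,290))
p,q=tcp();Q,_=Rtool(3.8,0,-1);print(p,rel(p,q,[.6699,-.1931,.109],Q))
E
```

```text
[ 0.67084803 -0.19172166  0.13778272] (array([ 2.88, -0.11,  0.14]), array([ 0.1, -0.2, -0. ]))
```

View pics/side25.png

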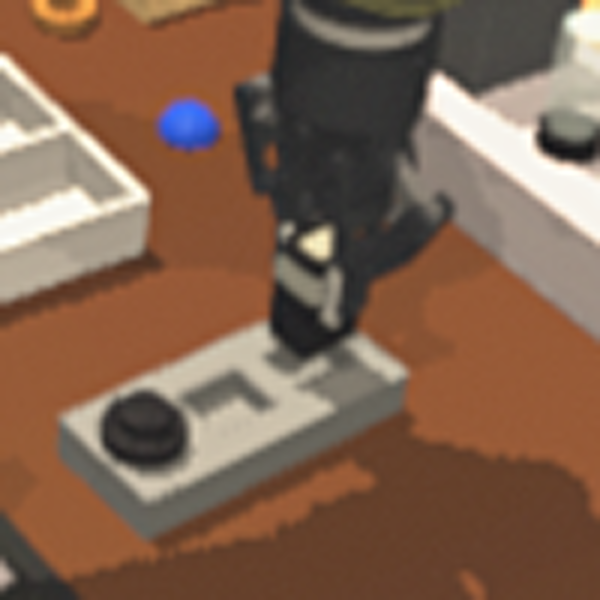

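Request:
play_rows([
  [[0.4,-0.1,0.14],[0,0,0],1],
  [[0.5,0,0],[0,0,0],1],
  [[0.4,0,0],[0,0,0],1],
  [[0,0,0],[0,0,0],1],
  [[0,0,0],[0,0,0],1],
])

```text
t: 36.0
ee_pos: [0.6696, -0.1927, 0.1235]
tcp_rot: [0.483, 0.518, -0.482, 0.516]
contact_force: [-0.1, 0.4, 0.1]
opening: 0.0274
```

Request:
play_rows([
  [[0.3,0,0],[0,0,0],1],
  [[0.2,0,0],[0,0,0],1],
  [[0,0,0],[0,0,0],1],
])

```text
t: 36.3
ee_pos: [0.6695, -0.1927, 0.1181]
tcp_rot: [0.483, 0.518, -0.482, 0.516]
contact_force: [-1.0, 0.0, -0.9]
opening: 0.0275
```

Entering freely, with no contact force. I'll keep going.

Request:
play_rows([
  [[0.4,0,0],[0,0,0],1],
  [[0.3,0,0],[0,0,0],1],
  [[0.2,0,0],[0,0,0],1],
  [[0,0,0],[0,0,0],1],
])

```text
t: 36.7
ee_pos: [0.6695, -0.1927, 0.1093]
tcp_rot: [0.483, 0.518, -0.482, 0.516]
contact_force: [-0.0, 0.6, -1.1]
opening: 0.0274
```

Request:
play_rows([
  [[0.1,0,0],[0,0,0],1],
  [[0.1,0,0],[0,0,0],1],
  [[0,0,0],[0,0,0],1],
])

```text
t: 37.0
ee_pos: [0.6697, -0.1927, 0.1091]
tcp_rot: [0.483, 0.518, -0.482, 0.516]
contact_force: [-6.3, 2.0, 12.5]
opening: 0.0274
```

Request:
play_rows([
  [[-0.1,0,0],[0,0,0],0.4],
  [[0,0,0],[0,0,0],-1],
  [[0,0,0],[0,0,0],-1],
  [[0,0,0],[0,0,0],-1],
  [[0,0,0],[0,0,0],-1],
  [[-1,0,0],[0,0,0],-1],
  [[-4,0,0],[0,0,0],-1],
  [[-4.5,0,0],[0,0,0],-1],
  [[-4.5,0,0],[0,0,0],-1],
])

```text
t: 37.9
ee_pos: [0.6694, -0.1932, 0.2509]
tcp_rot: [0.483, 0.518, -0.482, 0.516]
contact_force: [0.7, 0.0, -0.2]
opening: 0.0853
```

```bash
python3 - <<'E'
from fit import *
f=r.grab_frame('side');W=world(f);save(f['image'],'side26.png',4,(300,190,450,340))
s=W.reshape(-1,3)
for c in [(.579,-.391),(.428,-.378),(.67,-.193)]:
    m=(abs(s[:,0]-c[0])<.05)&(abs(s[:,1]-c[1])<.05)&(s[:,2]>.055)&(s[:,2]<.078)
    if m.sum()>5: print('side relay',m.sum(),np.percentile(s[m,2],90),cv2.minAreaRect((s[m,:2]*1000).astype(np.float32)))
p,q=tcp();Q,_=Rtool(-26.5,0,-1);print(p,rel(p,q,[.428,-.378,.25],Q))
E
```

```text
side relay 177 0.06603197565296674 ((426.7270202636719, -380.72601318359375), (30.061901092529297, 36.38397979736328), 62.67403030395508)
side relay 138 0.07408009954129399 ((669.0850830078125, -194.50274658203125), (39.01202392578125, 32.076351165771484), 4.9813618659973145)
[ 0.67085347 -0.19364944  0.26032757] (array([  0.78, -25.5 ,  16.72]), array([30.4, -0.1, -0.6]))
```

View pics/side26.png

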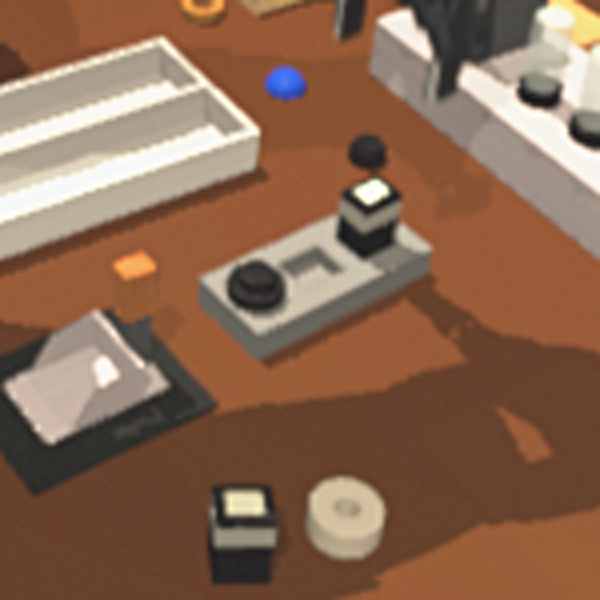

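Request:
play_rows([
  [[0,0,0],[7.7,0,0],-1],
  [[0,0,0],[7.7,0,0],-1],
  [[0,0,0],[7.7,0,0],-1],
  [[0,0,0],[7.7,0,0],-1],
  [[0,-2,4],[0,0,0],-1],
  [[0,-2.2,4.6],[0,0,0],-1],
  [[0,-2.2,4.6],[0,0,0],-1],
  [[0,-2.2,4.6],[0,0,0],-1],
  [[0,-2.2,4.6],[0,0,0],-1],
  [[0,-2,4.2],[0,0,0],-1],
])

```text
t: 38.95
ee_pos: [0.4366, -0.3713, 0.2488]
tcp_rot: [0.603, 0.371, -0.602, 0.369]
contact_force: [0.6, -0.8, 0.8]
opening: 0.0857
```

Request:
play_rows([
  [[0,0,0],[0,0,0],-1],
  [[0,0,0],[0,0,0],-1],
])

```text
t: 39.15
ee_pos: [0.438, -0.3708, 0.2487]
tcp_rot: [0.603, 0.371, -0.602, 0.369]
contact_force: [1.2, 0.5, 0.4]
opening: 0.0856
```

```bash
python3 - <<'E'
from fit import *
Ws=[world(r.grab_frame('side')) for _ in range(3)];f=r.grab_frame('side');save(f['image'],'side27.png',4,(290,190,440,340))
s=np.nanmean(Ws,0).reshape(-1,3)
c=(.428,-.378)
m=(abs(s[:,0]-c[0])<.05)&(abs(s[:,1]-c[1])<.05)&(s[:,2]>.055)&(s[:,2]<.072)
print('side relay',m.sum(),np.percentile(s[m,2],90),cv2.minAreaRect((s[m,:2]*1000).astype(np.float32)))
p,q=tcp();Q,_=Rtool(-27,0,-1);print(p,rel(p,q,[.428,-.378,.1],Q))
E
```

```text
side relay 184 0.06532313558963387 ((427.31304931640625, -379.9811096191406), (28.487995147705078, 36.590946197509766), 62.90456008911133)
[ 0.43936895 -0.36949382  0.24806596] (array([14.8 , -0.6 ,  1.32]), array([ 0.2, -0.2,  0.1]))
```

View pics/side27.png

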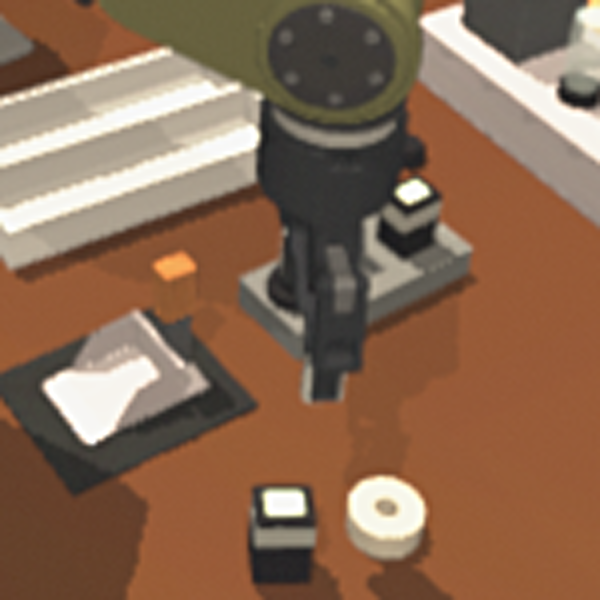

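Request:
play_rows([
  [[2,-0.6,1.3],[0,0,0],-1],
  [[4,0,0],[0,0,0],-1],
  [[4,0,0],[0,0,0],-1],
  [[3,0,0],[0,0,0],-1],
  [[1.3,0,0],[0,0,0],-1],
  [[0,0,0],[0,0,0],-1],
  [[0,0,0],[0,0,0],-1],
])

```text
t: 40.05
ee_pos: [0.4279, -0.3788, 0.1063]
tcp_rot: [0.603, 0.371, -0.602, 0.37]
contact_force: [-0.4, -0.6, 0.3]
opening: 0.0859
```

```bash
python3 - <<'E'
from fit import *
f=r.grab_frame('side');save(f['image'],'side28.png',5,(320,240,420,340))
p,q=tcp();Q,_=Rtool(-27,0,-1);print(p,rel(p,q,[.428,-.378,.1],Q))
E
```

```text
[ 0.42788041 -0.37896368  0.10672874] (array([ 0.67, -0.03, -0.09]), array([ 0.2, -0.1,  0. ]))
```

View pics/side28.png

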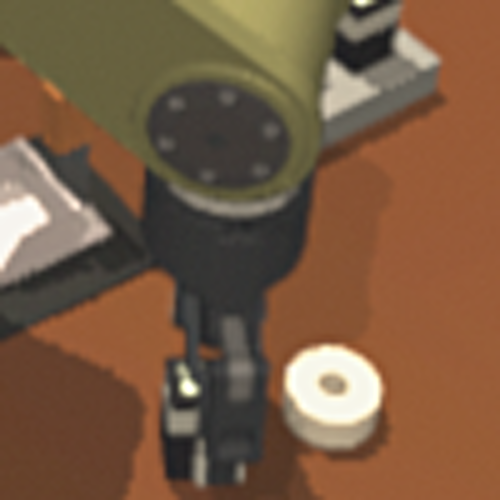

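Request:
play_rows([
  [[0.6,0,0],[0,0,0],-1],
  [[0,0,0],[0,0,0],0],
  [[0,0,0],[0,0,0],1],
  [[0,0,0],[0,0,0],1],
  [[0,0,0],[0,0,0],1],
  [[0,0,0],[0,0,0],1],
  [[0,0,0],[0,0,0],1],
  [[-2,0,0],[0,0,0],1],
  [[-4,0,0],[0,0,0],1],
  [[-4,0,0],[0,0,0],1],
])

```text
t: 41.1
ee_pos: [0.4269, -0.3787, 0.1996]
tcp_rot: [0.603, 0.372, -0.602, 0.368]
contact_force: [0.5, -0.3, -1.1]
opening: 0.0279
```

Request:
play_rows([
  [[-2,0,0],[-7.7,0,0],1],
  [[0,0,0],[-7.7,0,0],1],
  [[0,0,0],[-7.7,0,0],1],
  [[0,0,0],[-7.7,0,0],1],
  [[0,0,0],[0,0,0],1],
])

```text
t: 41.6
ee_pos: [0.4271, -0.379, 0.2188]
tcp_rot: [0.483, 0.519, -0.481, 0.516]
contact_force: [-0.1, -0.2, -1.0]
opening: 0.0272
```

```bash
python3 - <<'E'
from fit import *
f=r.grab_frame('side');save(f['image'],'side29.png',4,(290,190,440,340))
p,q=tcp();Q,_=Rtool(3.8,0,-1);print(p,rel(p,q,[.614,-.1968,.2],Q),r.sense()['opening'])
E
```

```text
[ 0.42711924 -0.37902754  0.21882014] (array([  1.94,  19.85, -16.94]), array([-0. , -0.2,  0. ])) 0.027207036174778217
```

View pics/side29.png

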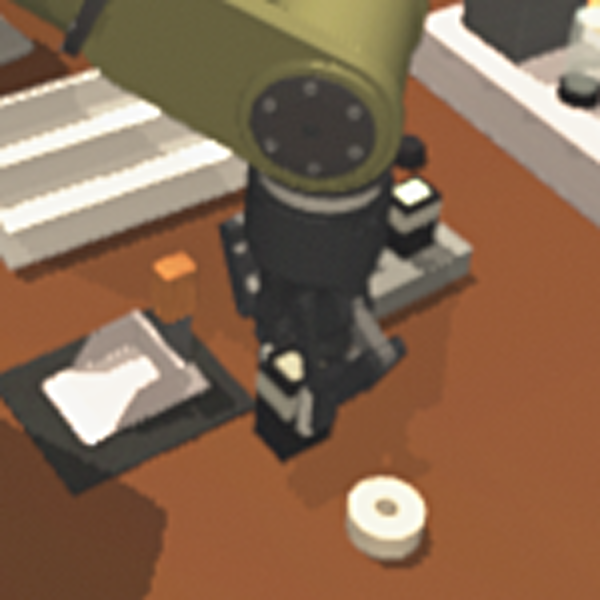

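Request:
play_rows([
  [[0,2.5,-2],[0,0,0],1],
  [[0,3.6,-3.1],[0,0,0],1],
  [[0,3.6,-3.1],[0,0,0],1],
  [[0,3.6,-3.1],[0,0,0],1],
  [[0,3.6,-3.1],[0,0,0],1],
  [[0,2.9,-2.5],[0,0,0],1],
  [[0,0,0],[0,0,0],1],
  [[0,0,0],[0,0,0],1],
  [[0,0,0],[0,0,0],1],
])

```text
t: 42.55
ee_pos: [0.6126, -0.1976, 0.2194]
tcp_rot: [0.484, 0.518, -0.483, 0.515]
contact_force: [0.8, 0.6, 0.0]
opening: 0.0275
```

```bash
python3 - <<'E'
from fit import *
f=r.grab_frame('side')
p,q=tcp();Q,_=Rtool(3.8,0,-1);print(p,rel(p,q,[.6138,-.1966,.137],Q),r.sense()['opening'])
E
```

```text
[ 0.61248585 -0.19783369  0.21954182] (array([ 8.25,  0.15, -0.08]), array([-0. , -0.2,  0.1])) 0.02769793317169633
```

Request:
play_rows([
  [[2,0.12,-0.1],[0,0,0],1],
  [[3,0,0],[0,0,0],1],
  [[2,0,0],[0,0,0],1],
  [[1,0,0],[0,0,0],1],
  [[0,0,0],[0,0,0],1],
  [[0,0,0],[0,0,0],1],
])

```text
t: 43.2
ee_pos: [0.6144, -0.196, 0.1407]
tcp_rot: [0.484, 0.517, -0.482, 0.516]
contact_force: [-0.9, -0.9, 0.3]
opening: 0.0271
```

```bash
python3 - <<'E'
from fit import *
f=r.grab_frame('side');save(f['image'],'side30.png',6,(330,190,430,290))
p,q=tcp();Q,_=Rtool(3.8,0,-1);print(p,rel(p,q,[.6137,-.1966,.1095],Q),r.sense()['contact_force'])
E
```

```text
[ 0.61451941 -0.19592196  0.14101952] (array([ 3.15, -0.09,  0.07]), array([ 0.1, -0.2, -0.1])) [-0.02759532 -0.09038646 -0.73335817]
```

View pics/side30.png

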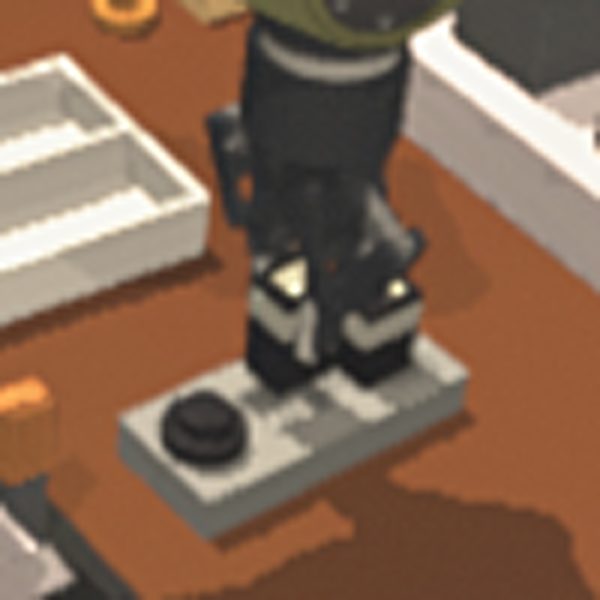

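Request:
play_rows([
  [[0.5,-0.07,0.05],[0,0,0],1],
  [[0.7,0,0],[0,0,0],1],
  [[0.4,0,0],[0,0,0],1],
  [[0.3,0,0],[0,0,0],1],
  [[0,0,0],[0,0,0],1],
])

```text
t: 43.75
ee_pos: [0.6134, -0.1962, 0.1201]
tcp_rot: [0.483, 0.518, -0.482, 0.516]
contact_force: [0.6, -3.3, -3.4]
opening: 0.0273
```

Request:
play_rows([
  [[0.3,0,0.05],[0,0,0],1],
  [[0.4,0,0],[0,0,0],1],
  [[0.3,0,0],[0,0,0],1],
  [[0.1,0,0],[0,0,0],1],
  [[0,0,0],[0,0,0],1],
])

```text
t: 44.25
ee_pos: [0.6135, -0.1963, 0.1094]
tcp_rot: [0.483, 0.518, -0.482, 0.516]
contact_force: [-0.7, -0.8, 0.1]
opening: 0.0272
```

Request:
play_rows([
  [[0.1,0,0],[0,0,0],1],
  [[0.1,0,0],[0,0,0],1],
  [[0,0,0],[0,0,0],1],
])

```text
t: 44.55
ee_pos: [0.6136, -0.1963, 0.1092]
tcp_rot: [0.483, 0.518, -0.482, 0.516]
contact_force: [-7.7, 2.2, 15.9]
opening: 0.0277
```

Bottomed at 16 N. I'll release, lift and check.

Request:
play_rows([
  [[-0.1,0,0],[0,0,0],0.4],
  [[0,0,0],[0,0,0],-1],
  [[0,0,0],[0,0,0],-1],
  [[0,0,0],[0,0,0],-1],
  [[0,0,0],[0,0,0],-1],
  [[-1,0,0],[0,0,0],-1],
  [[-4,0,0],[0,0,0],-1],
  [[-4.5,0,0],[0,0,0],-1],
  [[-2,0,0],[0,0,0],0],
  [[0,0,0],[0,0,0],1],
])

```text
t: 45.55
ee_pos: [0.6145, -0.1972, 0.2282]
tcp_rot: [0.484, 0.516, -0.481, 0.518]
contact_force: [0.2, -0.5, -0.3]
opening: 0.0592
```

```bash
python3 - <<'E'
from fit import *
f=r.grab_frame('side');W=np.nanmean([world(f)]+[world(r.grab_frame('side')) for _ in range(2)],0);save(f['image'],'side31.png',5,(310,190,430,310))
s=W.reshape(-1,3)
for c in [(.6137,-.1966),(.6697,-.193)]:
    m=(abs(s[:,0]-c[0])<.026)&(abs(s[:,1]-c[1])<.035)&(s[:,2]>.06)&(s[:,2]<.085)
    if m.sum()>5: print('side relay',m.sum(),np.percentile(s[m,2],[10,50,90]),cv2.minAreaRect((s[m,:2]*1000).astype(np.float32)))
p,q=tcp();Q,_=Rtool(3.8,0,-1);print(p,rel(p,q,[.5599,-.2001,.15],Q),r.sense()['opening'])
E
```

```text
side relay 128 [0.0633281  0.07196375 0.07330782] ((613.2766723632812, -198.0228271484375), (38.124568939208984, 29.04226303100586), 3.032327175140381)
side relay 119 [0.06308619 0.07195557 0.0733709 ] ((669.3311767578125, -194.0098114013672), (37.41852569580078, 30.579368591308594), 3.9948790073394775)
[ 0.61329207 -0.19672919  0.22271841] (array([ 7.28, -5.34,  0.  ]), array([ 0.1, -0.3,  0.1])) 0.03608996010748104
```

View pics/side31.png

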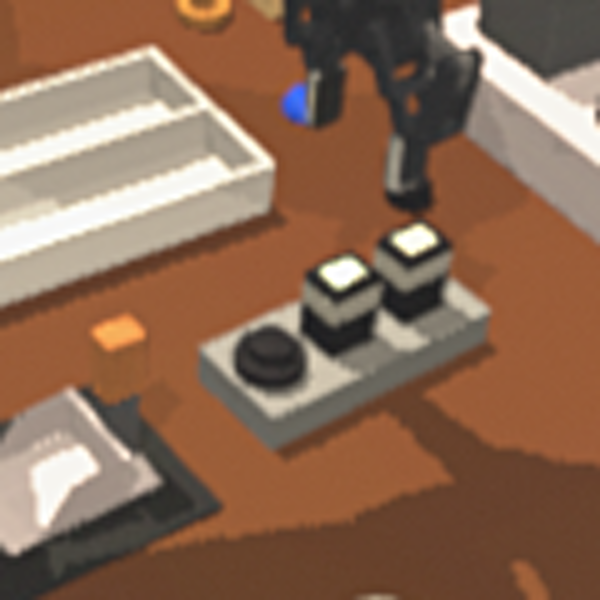

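Request:
play_rows([
  [[0,-2.7,0],[0,0,0],1],
  [[0,-2.6,0],[0,0,0],1],
  [[3,0,0],[0,0,0],1],
  [[3,0,0],[0,0,0],1],
  [[2,0,0],[0,0,0],1],
  [[1,0,0],[0,0,0],1],
  [[0,0,0],[0,0,0],1],
  [[0,0,0],[0,0,0],1],
])

```text
t: 46.5
ee_pos: [0.5609, -0.2002, 0.1341]
tcp_rot: [0.483, 0.518, -0.482, 0.516]
contact_force: [-0.2, -0.2, 0.6]
opening: -0.0002
```

```bash
python3 - <<'E'
from fit import *
f=r.grab_frame('side');save(f['image'],'side32.png',6,(320,190,420,290))
s=r.sense();print(s['ee_pos'],s['opening'],s['contact_force'])
E
```

```text
[ 0.56102418 -0.20025511  0.13449941] -0.0002936091303923527 [-0.58652534  0.36778771  0.15909565]
```

View pics/side32.png

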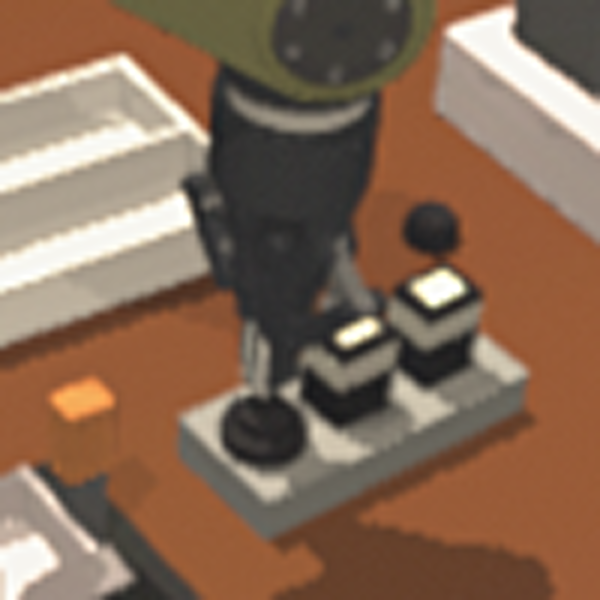

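Request:
play_rows([
  [[0.8,0,0],[0,0,0],1],
  [[0.4,0,0],[0,0,0],1],
  [[0.4,0,0],[0,0,0],1],
  [[0.2,0,0],[0,0,0],1],
  [[0.1,0,0],[0,0,0],1],
  [[0,0,0],[0,0,0],1],
])

```text
t: 47.15
ee_pos: [0.5607, -0.2001, 0.1148]
tcp_rot: [0.483, 0.518, -0.482, 0.516]
contact_force: [-2.2, 0.8, 5.2]
opening: 0.0
```

Request:
play_rows([
  [[0.1,0,0],[0,0,0],1],
  [[0.1,0,0],[0,0,0],1],
  [[0,0,0],[0,0,0],1],
  [[0,0,0],[0,0,0],1],
])

```text
t: 47.55
ee_pos: [0.5608, -0.2001, 0.1144]
tcp_rot: [0.483, 0.518, -0.482, 0.516]
contact_force: [-9.2, 2.9, 21.2]
opening: -0.0003
```

Request:
play_rows([
  [[-1,0,0],[0,0,0],1],
  [[-4,0,0],[0,0,0],1],
  [[-4.5,0,0],[0,0,0],1],
  [[-4.5,0,0],[0,0,0],1],
  [[-2,-1,-4],[0,0,0],1],
  [[0,-1,-4],[0,0,0],1],
  [[0,-1,-4],[0,0,0],1],
  [[0,0,0],[0,0,0],1],
  [[0,0,0],[0,0,0],1],
])

```text
t: 48.45
ee_pos: [0.5226, -0.0825, 0.2734]
tcp_rot: [0.483, 0.518, -0.481, 0.516]
contact_force: [0.1, -0.8, 0.1]
opening: -0.0002
```

```bash
python3 - <<'E'
from fit import *
f=r.grab_frame('side');W=world(f);save(f['image'],'side33.png',1.25)
s=W.reshape(-1,3)
for c in [(.6137,-.1966),(.6697,-.193)]:
    m=(abs(s[:,0]-c[0])<.026)&(abs(s[:,1]-c[1])<.035)&(s[:,2]>.06)&(s[:,2]<.085)
    print('relay',m.sum(),np.percentile(s[m,2],90),cv2.minAreaRect((s[m,:2]*1000).astype(np.float32)))
f=r.grab_frame('top');Wt=world(f);save(f['image'],'top33.png',1.25)
print('scoop handle',rect(Wt,(380,205,440,275),.085,.11)); 
d=np.hypot(Wt[...,0]-.475,Wt[...,1]-.259); m=d<.022; print('throat',np.nanpercentile(Wt[m][:,2],[5,50,95]))
p,q=tcp();print(p,r.sense()['t'])
E
```

```text
relay 128 0.07392885252560745 ((613.406005859375, -198.84400939941406), (38.8153076171875, 30.388526916503906), 3.9093871116638184)
relay 121 0.074004958814603 ((668.5797119140625, -195.056884765625), (38.288475036621094, 29.750577926635742), 3.0440332889556885)
scoop handle (((0.0, 0.0), (0.0, 0.0), 0.0), 0, np.float64(nan))
throat [0.01542398 0.03861887 0.04890296]
[ 0.52284452 -0.08365985  0.27306977] 48.55
  return _methods._mean(a, axis=axis, dtype=dtype,
  ret = ret.dtype.type(ret / rcount)
```

View pics/side33.png

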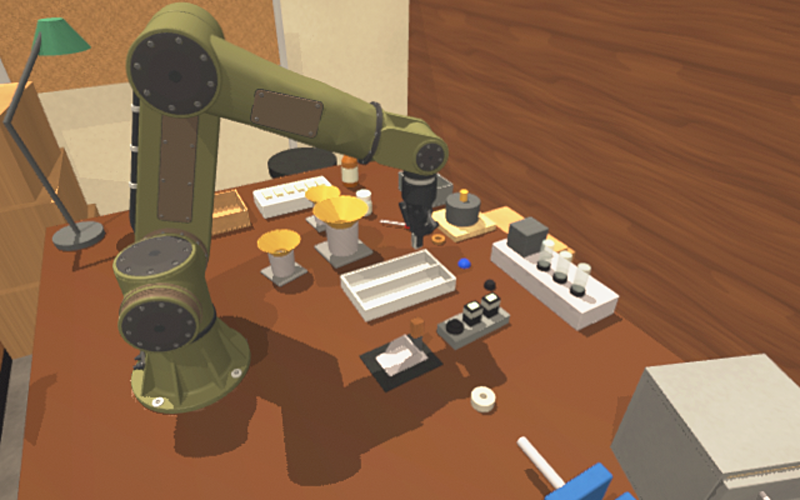

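View pics/top33.png

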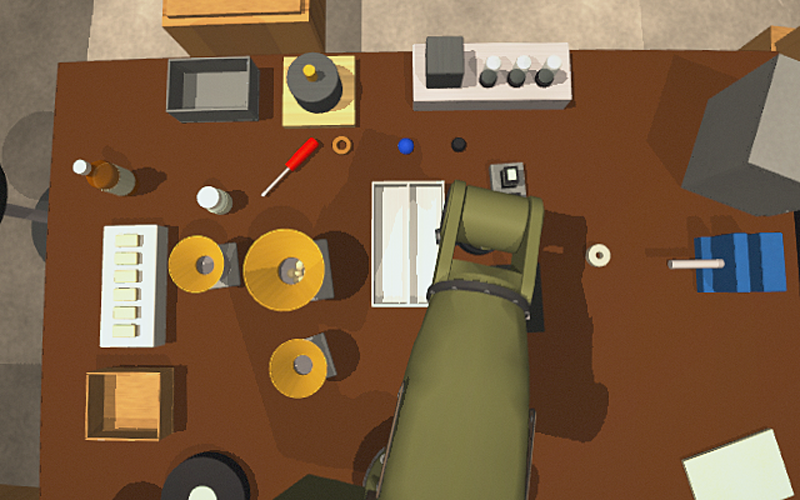

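Request:
play_rows([
  [[-1,0,-4],[0,0,0],1],
  [[-1,0,-4.5],[0,0,0],1],
  [[0,0,-4.5],[0,0,0],1],
  [[0,0,-4.5],[0,0,0],1],
  [[0,0,0],[0,0,0],1],
  [[0,0,0],[0,0,0],1],
])

```text
t: 49.15
ee_pos: [0.5109, 0.0913, 0.2935]
tcp_rot: [0.483, 0.518, -0.482, 0.516]
contact_force: [-0.4, -0.0, -0.4]
opening: 0.0
```

```bash
python3 - <<'E'
from fit import *
f=r.grab_frame('top');Wt=world(f);save(f['image'],'top34.png',5,(375,110,495,270) and (375,120,455,275))
print('scoop handle',rect(Wt,(380,195,450,280),.085,.11)); print('scoop all',rect(Wt,(380,205,440,275),.012,.12))
for n,b in (('near',(400,155,425,180)),('far',(400,130,425,160))): print(n,rect(Wt,b,.066,.078))
print(r.sense()['t'],r.sense()['contact_force'])
E
```

```text
scoop handle (((455.2635192871094, -199.66481018066406), (22.770980834960938, 20.24138641357422), 8.070154190063477), 82, np.float64(0.099148745334034))
scoop all (((431.64910888671875, -201.84866333007812), (69.38027954101562, 64.37930297851562), 1.9155914783477783), 221, np.float64(0.038056611761262404))
near (((612.36181640625, -194.9324188232422), (35.328678131103516, 28.442337036132812), 4.015044212341309), 157, np.float64(0.07072269544025411))
far (((652.0933227539062, -192.1746368408203), (70.53889465332031, 29.278413772583008), 3.3529763221740723), 223, np.float64(0.07104666643907365))
49.2 [-0.00991743 -0.24842331  0.56741318]
```

View pics/top34.png

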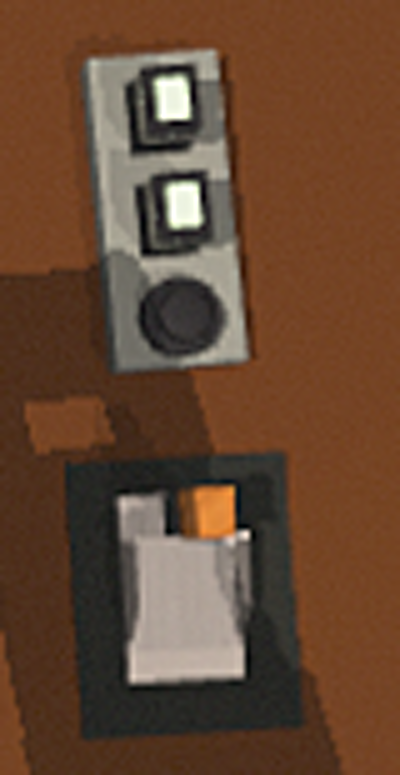

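Everything is in place: the scoop's middle is about (415,-202) mm against the mat centre at (412,-203), both relay tops are at about 71 mm, and the gripper is clear. I'll hand in.

```bash
python3 - <<'E'
from workcell import r
print(r.sign_off())
E
```

```text
the job is handed in; nothing more can be done
None
```

The whole task is done and handed in after about 49 s of robot time. The hand-in gives no verdict, so I'm relying on my last checks.

- **Caps:** I scooped all 7 (3 in the +y lane, 4 in the -y lane) and tipped them through the largest brass funnel. The tray was empty afterwards, nothing stayed on the funnel, and the highest cap surface seen in the cup was about 53 mm above the table. I never saw all 7 in the cup at once; the count comes from the emptied tray and scoop.
- **Scoop:** it is back on its mat, upright and released, with its middle about 3 mm from the mat's centre.
- **Relays:** both are pushed in until they bottomed (12–16 N), then released. Their tops are at 71–74 mm, where 72 mm means fully home.
- **Start button:** I pressed it once, after the relays, to its hard stop (21 N). I had no direct reading of the button's travel.
- **Other parts:** the bystanders still in view looked unmoved, and I saw no sign of the scoop or relays being knocked.

Two readings disagreed. The side camera reads about 3 mm lower in y than the top camera and the arm, so I corrected for it. In the last picture the fit on the far relay was spoiled by the neighbouring relay; its earlier fit from the side camera was good.

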